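# Fill the nut bowl and hold it out level

### The arm

A 6-joint arm with a two-finger parallel gripper is mounted at the origin on the work surface. World frame = base frame: x ahead of the robot, y to its left, z up, the work surface at z = 0. Lengths are in m, angles in rad, forces in N, time in s.
With the tool pointing down it reaches from about 0.325 to 0.75 m from the base axis. Payload 7.6 kg.
Tool frame: the origin (TCP) lies midway between the tips of the shut fingers; the grasp point (between the pads) lies manip.grasp_offset behind it (manip.grasp_offset is the distance from the TCP to the grasp point, in m); z points along the fingers, y is the direction in which the jaws open and shut (so a half turn about z gives the same grasp; the last joint's range is limited). The gripper opens to 85 mm and grips with 20 to 120 N. Pads are 22 mm wide; open, the fingers measure 114 mm over their backs; the gripper's body (76 mm by 85 mm) begins 54 mm behind the grasp point. The pads swing forward as they close: fully open they stand 13 mm farther back than shut.
Start: joints at [-1.297, 0.052, 1.401, -0, 1.689, -0.07], TCP at [0.177, -0.494, 0.231] pointing down, gripper open.
Joint ranges: [-2.9, 2.9], [-0.91, 2.17], [0.12, 2.37], [-1.06, 4.2], [0.26, 2.73], [-2.93, 2.93]. Speed limits (rad/s): [2.57, 2.57, 3.01, 3.14, 3.14, 3.14].

### API

Orientations are given as a unit quaternion [w, x, y, z].
In Python, from bench import readout, optics, job, nets, manip gives the robot as it stands. The module is installed in compiled form; this text tells all that it offers.
- The arm moves only by the tool arm_command, never from a script. Its argument "series" is a list that holds one entry, the list of rows, each a list of 6 numbers: the shift along the tool's x, y, z normalised to -1 to 1, where 1 is 0.1 m, then the turn, a rotation vector about the tool's x, y, z normalised to -1 to 1, where 1 is 45 degrees. In form: [[[tx, ty, tz, wx, wy, wz], ...]]. A call has exactly 8 rows; each row is the pose to reach, as a shift and turn from the pose commanded when the call began, along the tool's axes at that moment; what a row does not reach only later rows make up. A row lasts 1/8 s, in which the tool goes at most 62.5 mm and 10.7 degrees, less where a joint would pass 70% of its speed; a pose out of reach is approached as far as the arm can. A call with a number of a shift or a turn outside -1 to 1 is refused whole. A call with a gripper value outside its range is refused whole. "gripper" is the opening in per cent of the stroke, from 0 (shut) to 100 (fully open), set as the call begins (left out, the last holds). The fingers move at their own pace and stop on an object; "grip_force" is the grip in N (left out, the last holds). Time passes only in rows, so rows that repeat a pose let the fingers close, or fill a call up. It gives the time, the measured TCP pose, the force and the opening at its end, in the units of the state.
- readout.get_obs(): the state, without advancing time (a new reading comes with each control period).
- optics.capture(name): name is "scene" or "top"; returns a dict with "img" (400x640x3 uint8, red, green, blue), "camera_matrix" (3x3 intrinsics, pixels), "dist_coeffs" ([k1, k2, p1, p2, k3] as OpenCV has them; the pictures are not rectified), "R" (3x3) and "t" (3): a world point X has camera coordinates R X + t. Camera axes: x right, y down, z forward; pixel columns grow to the right and rows downward; lengths in m; the calibration is good to about 2 mm. A picture is of the moment at which its call begins. There is no depth.
- job.sign_off(): hands the job in, once; it reports no verdict.
Trained networks look in a picture, given as the dict that the camera call returned (one of the last four; its "shot" number tells which), for a name from the list of things; names that differ only in an ending like _2 or _b are one class to them, and where a whole thing is asked for, a point or a joint stands for the part that bears it (a point fixed in the world has none). Each returns a list of dicts, best first, with "confidence" (0 to 1); they miss things now and then, are a little off and sometimes report something else, mostly with a low value. They report only what shows in the picture. A call takes as long as a camera call. They do not tell look-alikes from the thing itself.
- nets.look_for(name, picture): "box" ([centre column, centre row, width, height] as shares, 0 to 1, of the picture: columns of its width, rows of its height, round what is visible of it).
The state is a dict: "t": time; "joint_positions": joint angles; "qd": joint speeds; "tau": joint torques, N m; "eef_pos": TCP position; "tcp_rot": TCP orientation; "force": force on the tool from outside, world axes, zero at the start; "torque": the same for the moment, N m; "grip_width": finger opening in m.
Only numpy, scipy, OpenCV 4.12 (cv2) and the standard library are available. Lean on these libraries where they do the work, as an engineer would, in place of code of your own. Each camera call takes 0.05 s, during which the arm holds its last target. There are 200 camera calls.

### The job

Tip all six macadamia nuts from the grey beaker into the steel bowl with the arched handle and stand the empty beaker upright on the worktop again. Then take the bowl by the wooden grip of its handle, lift it about 10 cm clear of the worktop, keeping it level so that no nut rolls out, and finish while still holding it there, steady and level, ready for me to take over. Leave the mug, the tea tin and the ramekin where they are.

Things in the scene. Friction and masses are not known exactly. Their poses are not given: they have to be found in the camera images.
- beaker: Small plain grey beaker of firm plastic, no handle, open at the top: 80 mm tall, slightly tapered, 60 mm across the foot, 65 mm at mid height, 70 mm at the rim; wall 2.5 mm, floor 5 mm; about 90 g empty. It stands on the worktop with the six nuts in it, the top ones about 30 mm below the rim. Origin: centre of its underside; z points to the mouth. Round: its yaw means nothing.
- beaker_rim (a point): Centre of the beaker's mouth, 80 mm above its origin.
- bowl: Round steel serving bowl, loose, about 400 g: 230 mm across the rim, which is 62 mm above its foot; foot 120 mm across, wall 4 mm, sides curving outwards. A fixed (not swinging) arched handle runs from rim to rim over the middle, in the bowl's own y-z plane; the halves at +x and -x are open from above. Origin: centre of the underside, z up. It balances about its vertical axis.
- bowl_in (a point): Centre of the bowl's inner floor, 5 mm above its origin.
- bowl_grip (a point): Centre of the beech grip on top of the handle, 148 mm above the bowl's origin: a straight bar 88 mm long along the bowl's y, 14 mm wide along its x, 20 mm tall. From its ends 8 mm round steel bars curve down to the rim: at y = +-68 mm 138 mm above the foot, +-92 mm at 115 mm, +-108 mm at 85 mm, +-113 mm at the rim.
- mug: Bystander: white mug with a handle, 82 mm across, 92 mm tall, loose. Origin: centre of its underside.
- tin: Bystander: round metal tea tin with a lid and a small black knob, 75 mm across, 91 mm tall, loose. Origin: centre of its underside.
- ramekin: Bystander: empty white ribbed ramekin, 120 mm across, 42 mm tall, loose. Origin: centre of its underside.
- nut0: One of six macadamia nuts in the shell: a round, hard, brown nut 24 mm across, 10 g, smooth, slides and rolls easily. Origin: its centre.
- nut1: One of six macadamia nuts in the shell: a round, hard, brown nut 24 mm across, 10 g, smooth, slides and rolls easily. Origin: its centre.
- nut2: One of six macadamia nuts in the shell: a round, hard, brown nut 24 mm across, 10 g, smooth, slides and rolls easily. Origin: its centre.
- nut3: One of six macadamia nuts in the shell: a round, hard, brown nut 24 mm across, 10 g, smooth, slides and rolls easily. Origin: its centre.
- nut4: One of six macadamia nuts in the shell: a round, hard, brown nut 24 mm across, 10 g, smooth, slides and rolls easily. Origin: its centre.
- nut5: One of six macadamia nuts in the shell: a round, hard, brown nut 24 mm across, 10 g, smooth, slides and rolls easily. Origin: its centre.
Not all that is in view belongs to the job. Leave any purple or yellow look-alike of the beaker alone.

How it is judged:
By the outcome, as a careful person would: the job done as asked, in the order asked, and still so for the second after the job is handed in, while the arm keeps its last pose, push and grip.
It also fails if it takes over 72 s, if anything falls off the work surface, if the arm or the gripper's body presses on something with over 40 N, if the wrist force passes 120 N, or if a joint passes its speed limit or range.

## Working session

There is one attempt and no reset: what is moved stays moved. The work goes in short steps, Python scripts to look and compute and a tool call to move; the robot and the scene stay as the last step left them, time stands still between calls to the robot, and variables do not carry over. Pictures are saved under pics/ and viewed, about 8 in all and at most 12, crops included, and the job is handed in when it is done.

Besides the shell and the picture viewer there is one more tool, called after "Request:" as name(argument=value, ...), one argument or row to a line, values as JSON. arm_command: Moves the arm, as the interface text tells. Its arguments: {"type":"object","properties":{"series":{"type":"array","items":{"type":"array","items":{"type":"array","items":{"type":"number","minimum":-1,"maximum":1}}}},"gripper":{"type":"number"},"grip_force":{"type":"number"}},"required":["series"]}

```bash
mkdir -p pics
cat > h.py <<'E'
import numpy as np, cv2
from bench import readout, optics, job, nets, manip
from scipy.spatial.transform import Rotation as Rn
def save(p,name,crop=None,s=1):
    im=p["img"][:,:,::-1]
    if crop: a,b,c,d=crop; im=im[b:d,a:c]
    cv2.imwrite("pics/"+name,cv2.resize(im,None,fx=s,fy=s,interpolation=cv2.INTER_CUBIC))
def ray(p,uv):
    K=np.array(p["camera_matrix"]);R=np.array(p["R"]);t=np.array(p["t"])
    x=cv2.undistortPoints(np.array([[uv]],float),K,np.array(p["dist_coeffs"]))[0,0]
    d=R.T@np.array([x[0],x[1],1]); return -R.T@t, d/np.linalg.norm(d)
def onz(p,uv,z):
    c,d=ray(p,uv); return c+d*(z-c[2])/d[2]
def tri(p1,u1,p2,u2):
    c1,d1=ray(p1,u1);c2,d2=ray(p2,u2)
    s=np.linalg.lstsq(np.stack([d1,-d2],1),c2-c1,rcond=None)[0]
    a=c1+s[0]*d1;b=c2+s[1]*d2; return (a+b)/2,np.linalg.norm(a-b)
def proj(p,X):
    return cv2.projectPoints(np.atleast_2d(np.array(X,float)),cv2.Rodrigues(np.array(p["R"]))[0],np.array(p["t"]),np.array(p["camera_matrix"]),np.array(p["dist_coeffs"]))[0][:,0]
def px(b): return np.array([b[0]*640-b[2]*320,b[1]*400-b[3]*200,b[0]*640+b[2]*320,b[1]*400+b[3]*200])
E
python3 - <<'E'
from h import *
np.set_printoptions(precision=3,suppress=True)
print(manip.grasp_offset, readout.get_obs())
for c in("scene","top"):
    p=optics.capture(c); save(p,c+"0.png"); print(c,p["shot"],np.array(p["camera_matrix"]),p["dist_coeffs"],"cam",-np.array(p["R"]).T@p["t"]); print(np.array(p["R"]))
    for n in("beaker","bowl","bowl_grip","mug","tin","ramekin","nut0"):
        print(n,[(round(d["confidence"],2),px(d["box"]).round(0)) for d in nets.look_for(n,p)][:7])
E
```

```text
0.0187 {'t': 0.0, 'joint_positions': array([-1.297,  0.053,  1.402, -0.   ,  1.689, -0.07 ]), 'qd': array([ 0.   , -0.001,  0.   , -0.   , -0.001,  0.   ]), 'tau': array([  0.001, -38.166, -36.019,   0.   ,   0.006,   0.   ]), 'eef_pos': array([ 0.177, -0.494,  0.23 ]), 'tcp_rot': array([-0.001,  0.985,  0.171, -0.   ]), 'force': array([-0.185, -0.245, -0.278]), 'torque': array([-0.015,  0.013, -0.017]), 'grip_width': 0.08542287895606125}
scene 1 [[364.915   0.    317.887]
 [  0.    364.915 201.377]
 [  0.      0.      1.   ]] [-0.074  0.     0.     0.     0.   ] cam [1.099 0.566 0.653]
[[-0.744  0.668  0.015]
 [ 0.388  0.45  -0.805]
 [-0.544 -0.593 -0.594]]
beaker [(0.89, array([410., 208., 445., 251.])), (0.85, array([375., 225., 407., 266.])), (0.65, array([351., 198., 375., 241.]))]
bowl [(0.91, array([260., 141., 333., 197.]))]
bowl_grip [(0.71, array([259., 138., 335., 199.]))]
mug [(0.72, array([203., 137., 234., 176.]))]
tin [(0.77, array([435., 310., 482., 366.]))]
ramekin [(0.71, array([224., 221., 272., 267.]))]
nut0 []
top 2 [[466.003   0.    325.572]
 [  0.    466.003 196.106]
 [  0.      0.      1.   ]] [-0.016  0.     0.     0.     0.   ] cam [0.329 0.001 1.32 ]
[[ 0.026 -1.     0.002]
 [-0.976 -0.026 -0.218]
 [ 0.218  0.004 -0.976]]
beaker [(0.72, array([229., 258., 256., 286.])), (0.72, array([278., 219., 307., 249.])), (0.67, array([237., 213., 261., 240.]))]
bowl [(0.84, array([356., 200., 441., 286.]))]
bowl_grip [(0.56, array([355., 203., 445., 283.])), (0.56, array([151., 175., 184., 207.]))]
mug [(0.79, array([472., 183., 518., 215.])), (0.63, array([358., 199., 444., 283.]))]
tin [(0.93, array([154., 176., 185., 209.]))]
ramekin [(0.75, array([242., 222., 252., 233.])), (0.59, array([323., 127., 365., 167.]))]
nut0 [(0.61, array([253., 227., 259., 240.]))]
```

View pics/scene0.png

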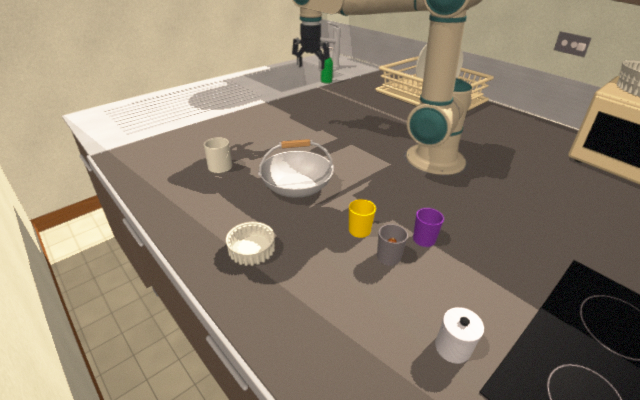

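View pics/top0.png

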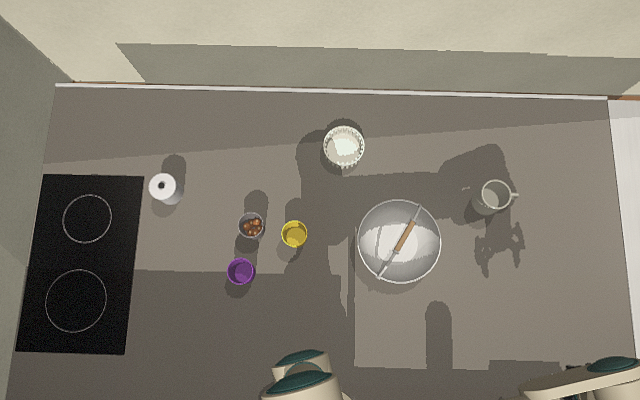

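The pictures show the following candidates for the beaker:

| Candidate | Scene pixel | Top pixel | Contents |
|---|---|---|---|
| Grey | (391,245) | (252,226) | brown nuts inside, the one wanted |
| Yellow | (362,218) | (294,233) | empty |
| Purple | (428,227) | (240,271) | empty |

The bowl is at scene (297,170) and top (399,241). Its wooden grip is at scene (296,144) and top (405,237).

```bash
cat >> h.py <<'E'
from scipy.optimize import least_squares
A=np.linspace(0,2*np.pi,60)
def circ(x,y,z,r): return np.stack([x+r*np.cos(A),y+r*np.sin(A),0*A+z],1)
def fitbox(views,circles,x0):
    # views: [(pic,box px)], circles: [(h,r)] -> x,y,z of origin
    def f(q):
        out=[]
        for p,b in views:
            u=np.concatenate([proj(p,circ(q[0],q[1],q[2]+h,r)) for h,r in circles])
            out+=list(np.r_[u.min(0),u.max(0)]-b)
        return np.array(out)
    s=least_squares(f,x0); return s.x,f(s.x)
def wood(p,box):
    a,b,c,d=[int(v) for v in box]; im=p["img"][b:d,a:c].astype(int)
    m=((im[...,0]-im[...,2]>45)&(im[...,0]>im[...,1]+15)).astype(np.uint8)
    n,l,st,ce=cv2.connectedComponentsWithStats(m); k=1+st[1:,4].argmax()
    ys,xs=np.where(l==k); P=np.stack([xs+a,ys+b],1).astype(float)
    c0=P.mean(0); w,v=np.linalg.eigh(np.cov((P-c0).T)); d=v[:,1]; t=(P-c0)@d
    return c0+d*(t.min()+t.max())/2, d, t.max()-t.min()+1
E
python3 - <<'E'
from h import *
np.set_printoptions(precision=3,suppress=True)
s=optics.capture("scene");t=optics.capture("top")
BE=[(0,.03),(.08,.035)];BO=[(0,.06),(.062,.115)]
def best(n,p,near):
    L=[px(d["box"]) for d in nets.look_for(n,p)]
    return min(L,key=lambda b:np.hypot((b[0]+b[2])/2-near[0],(b[1]+b[3])/2-near[1]))
for n,C,a,b in(("beaker",BE,(391,245),(252,226)),("yel",BE,(362,218),(294,233)),("pur",BE,(428,227),(240,271)),("tin",[(0,.0375),(.091,.0375)],(458,338),(164,187)),("ramekin",[(0,.05),(.042,.06)],(251,244),(344,146)),("mug",[(0,.041),(.092,.041)],(217,156),(495,195))):
    m={"yel":"beaker","pur":"beaker"}.get(n,n)
    bs=best(m,s,a);bt=best(m,t,b)
    print(n,*fitbox([(s,bs),(t,bt)],C,onz(t,b,0.04)))
print("est beaker from top px",onz(t,(252,226),.08),onz(t,(399,241),.062))
cs,ds,ls=wood(s,(265,130,330,160));ct,dt,lt=wood(t,(380,205,430,275))
X,e=tri(s,cs,t,ct);print("grip",cs,ct,X,e,lt)
a=onz(t,ct+dt*lt/2,X[2]);b=onz(t,ct-dt*lt/2,X[2]);print("ends",a,b,np.linalg.norm(a-b),"yaw deg of y axis",np.degrees(np.arctan2(*(a-b)[1::-1])))
save(t,"topc.png",(220,190,320,290),5)
save(s,"sc.png",(330,180,460,280),5)
for nm,p in(("scene",s),("top",t)):
    print(nm,proj(p,[[X[0],X[1],.062]]))
E
```

```text
beaker [ 0.524  0.209 -0.002] [-0.959  1.045  1.603 -0.69  -2.46  -1.554  3.501  1.294]
yel [ 0.504  0.088 -0.005] [-1.962  3.537  1.851 -3.668  1.806 -1.831 -2.016  1.722]
pur [0.399 0.225 0.001] [ 1.831 -0.059 -3.119  0.058 -1.39  -2.55   0.053  3.084]
tin [ 0.616  0.455 -0.017] [-0.984 -1.148  1.116  1.417 -1.692  0.42   2.61  -0.043]
ramekin [ 0.765 -0.049 -0.017] [ 0.943  2.5    0.936 -2.33   2.536  0.14  -1.457 -2.174]
mug [ 0.617 -0.468  0.002] [ 0.724 -0.404 -3.584 -0.954  1.473  1.536 -3.008  0.185]
est beaker from top px [0.518 0.201 0.08 ] [ 0.49  -0.196  0.062]
grip [295.472 143.171] [404.542 235.445] [ 0.493 -0.197  0.149] 0.0002297409405366637 33.74986271403396
ends [ 0.456 -0.175  0.149] [ 0.531 -0.219  0.149] 0.08717094783806753 yaw deg of y axis 149.95238283515295
scene [[296.083 168.317]]
top [[399.199 239.761]]
```

View pics/topc.png

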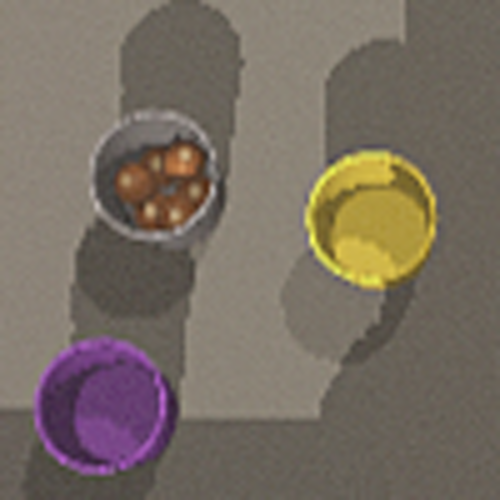

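View pics/sc.png

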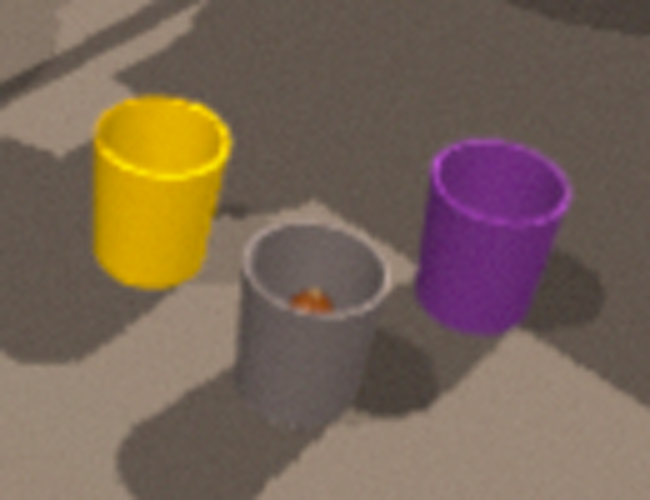

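Grey beaker at crop (154,175) contains the brown nuts, so the choice is confirmed. Yellow and purple are empty. I'll start the transit and collect joint and TCP pairs on the way, to learn the arm's kinematics.

Request:
arm_command(
  series=[
    [[0.12,-0.12,-0.05,0,0,0],[0.25,-0.25,-0.1,0,0,0],[0.38,-0.38,-0.2,0,0,0],[0.5,-0.5,-0.3,0,0,0],[0.62,-0.62,-0.4,0,0,0],[0.75,-0.75,-0.45,0,0,0],[0.87,-0.87,-0.5,0,0,0],[1,-1,-0.5,0,0,0]],
  ],
  gripper=100,
  grip_force=30,
)

```text
t: 2.5
eef_pos: [0.2379, -0.3654, 0.2815]
tcp_rot: [0.0, 0.985, 0.171, 0.0]
force: [0.2, 0.3, 0.4]
grip_width: 0.0856
```

```bash
cat > log.py <<'E'
from h import *
import json
o=readout.get_obs(); L=[np.array(o[k]).tolist() for k in("joint_positions","eef_pos","tcp_rot")]
open("log.txt","a").write(json.dumps(L)+"\n")
np.set_printoptions(precision=4,suppress=True)
print(round(o["t"],2),"q",o["joint_positions"],"p",o["eef_pos"],"quat",o["tcp_rot"],"F",o["force"],"w",round(o["grip_width"],4))
E
python3 log.py
python3 - <<'E'
from h import *
s=optics.capture("scene");t=optics.capture("top")
print("beaker rim",tri(s,(392.9,233.6),t,(250.4,224.6)),"yellow",tri(s,(162.5/5+329.6,138/5+179.6),t,(371/5+219.6,219/5+189.6)),"purple",tri(s,(500/5+329.6,181/5+179.6),t,(105/5+219.6,405/5+189.6)))
E
```

```text
2.5 q [-1.0783 -0.2084  1.5481  0.      1.8015  0.1487] p [ 0.2379 -0.3654  0.2815] quat [0.0002 0.9853 0.171  0.0001] F [0.1511 0.2781 0.4454] w 0.0856
beaker rim (array([0.52220313, 0.20579841, 0.07752388]), np.float64(0.0011257985810095574)) yellow (array([0.5016138 , 0.08745318, 0.0782757 ]), np.float64(0.002006222375643222)) purple (array([0.39833753, 0.2248249 , 0.07865159]), np.float64(0.0006612365492361911))
```

Request:
arm_command(
  series=[
    [[0.12,-0.12,0,0,0,0],[0.25,-0.25,0,0,0,0],[0.38,-0.38,0,0,0,0],[0.5,-0.5,0,0,0,0],[0.62,-0.62,0,0,0,0],[0.75,-0.75,0,0,0,0],[0.87,-0.87,0,0,0,0],[1,-1,0,0,0,0]],
  ],
)

```text
t: 3.6
eef_pos: [0.2982, -0.2375, 0.2813]
tcp_rot: [0.0, 0.985, 0.171, 0.0]
force: [1.2, -0.6, 0.2]
grip_width: 0.0851
```

```bash
python3 log.py
```

```text
3.6 q [-0.7694 -0.3695  1.6778 -0.      1.8332  0.4576] p [ 0.2982 -0.2375  0.2813] quat [0.     0.9853 0.1711 0.    ] F [ 1.2406 -0.5584  0.2153] w 0.0851
```

Request:
arm_command(
  series=[
    [[0.12,-0.12,0,0.1,0,0],[0.25,-0.25,0,0.2,0,0],[0.38,-0.38,0,0.3,0,0],[0.5,-0.5,0,0.4,0,0],[0.62,-0.62,0,0.5,0,0],[0.75,-0.75,0,0.6,0,0],[0.87,-0.87,0,0.7,0,0],[1,-1,0,0.7,0,0]],
  ],
)

```text
t: 4.6
eef_pos: [0.3585, -0.11, 0.2804]
tcp_rot: [-0.269, 0.948, 0.164, -0.048]
force: [-0.2, 0.1, 0.1]
grip_width: 0.0856
```

```bash
python3 log.py
python3 - <<'E'
import json,numpy as np
from scipy.optimize import least_squares
from scipy.spatial.transform import Rotation as R
D=[([-1.297,.0525,1.4015,0,1.689,-.07],[.1772,-.494,.2305],[0,.9853,.171,0])]+[json.loads(l) for l in open("log.txt")]
def fk(q,P):
    a,h,L1,L2,L3=P[:5]
    Ry=lambda t:R.from_euler('y',t);Rz=lambda t:R.from_euler('z',t)
    T=Rz(q[0])
    p=T.apply([a,0,h]);T=T*Ry(q[1]);p=p+T.apply([0,0,L1]);T=T*Ry(q[2]);T=T*Rz(q[3]);p=p+T.apply([0,0,L2]);T=T*Ry(q[4]);T=T*Rz(q[5]);p=p+T.apply([0,0,L3])
    return p,T
f=lambda P:np.concatenate([fk(q,P)[0]-p for q,p,_ in D])
s=least_squares(f,[0,.2,.4,.4,.2]);print(s.x,np.abs(s.fun).max())
for q,p,r in D:
    T=fk(q,s.x)[1]; print((T.inv()*R.from_quat([r[1],r[2],r[3],r[0]])).as_rotvec())
E
```

```text
4.6 q [-0.6235 -0.0834  1.5201  0.3609  2.1445  0.7341] p [ 0.3585 -0.11    0.2804] quat [-0.2685  0.948   0.164  -0.0476] F [-0.2397  0.0982  0.1222] w 0.0856
[-0.02237275  0.17077417  0.32651905  0.5409533   0.33348058] 0.033472366093739825
[-1.02539613e-03 -1.17988888e-03  1.57091322e+00]
[-4.56740338e-16  1.51915612e-16  1.57079633e+00]
[2.04582551e-16 3.82867383e-16 1.57079633e+00]
[-2.46629547e-16  1.23314773e-16  1.57079633e+00]
```

```bash
cat > kin.py <<'E'
import json,numpy as np
from scipy.optimize import least_squares
from scipy.spatial.transform import Rotation as R
D=[([-1.297,.0525,1.4015,0,1.689,-.07],[.1772,-.494,.2305],[0,.9853,.171,0])]+[json.loads(l) for l in open("log.txt")]
Ry=lambda t:R.from_euler('y',t);Rz=lambda t:R.from_euler('z',t)
LO=np.array([-.91,-0.91,.12,-1.06,.26,-2.93]);LO[0]=-2.9;HI=np.array([2.9,2.17,2.37,4.2,2.73,2.93])
def fk(q,P,full=False):
    a,h,L1,L2,L3,y0,e,w,x5=P
    T=Rz(q[0]);p=T.apply([a,y0,h]);T=T*Ry(q[1]);p=p+T.apply([0,0,L1]);T=T*Ry(q[2]);p=p+T.apply([e,0,0]);el=p
    T=T*Rz(q[3]);p=p+T.apply([0,w,L2]);wr=p;T=T*Ry(q[4]);p=p+T.apply([x5,0,L3]);T=T*Rz(q[5]+np.pi/2)
    return (p,T,el,wr) if full else (p,T)
def fit():
    f=lambda P:np.concatenate([np.concatenate([fk(q,P)[0]-p for q,p,_ in D]),1e-4*(P-[0,.2,.4,.4,.25,0,0,0,0])])
    s=least_squares(f,[0,.2,.4,.4,.2,.03,0,0,0]);n=3*len(D);return s.x,np.abs(s.fun[:n]).max()
E
python3 - <<'E'
from kin import *
np.set_printoptions(precision=4,suppress=True)
print(fit())
E
```

```text
(array([-0.0759,  0.1788,  0.3533,  0.4974,  0.2527, -0.0587,  0.1069,
        0.0956, -0.0747]), np.float64(9.451335752616585e-05))
```

```bash
cat >> kin.py <<'E'
def ori(head,elev,roll=0,sgn=1):
    # tool z: heading azimuth (deg), elevation (deg, negative = down); jaw horizontal then roll about z (deg)
    H,E=np.radians([head,elev]);k=np.array([np.cos(E)*np.cos(H),np.cos(E)*np.sin(H),np.sin(E)])
    y=sgn*np.array([-np.sin(H),np.cos(H),0]);return R.from_matrix(np.stack([np.cross(y,k),y,k],1))*Rz(np.radians(roll))
def ik(p,T,P,q0=None):
    best=None;rng=np.random.default_rng(0)
    seeds=[q0] if q0 is not None else [rng.uniform(LO,HI)*[.3,1,1,1,1,1] for _ in range(60)]
    out=[]
    for s in seeds:
        f=lambda q:np.r_[(fk(q,P)[0]-p),.3*(fk(q,P)[1].inv()*T).as_rotvec()]
        r=least_squares(f,np.clip(s,LO+.01,HI-.01),bounds=(LO,HI))
        e=np.linalg.norm(r.fun)
        if not any(np.abs(r.x-o[1]).max()<.05 for o in out): out.append((e,r.x))
    return sorted(out,key=lambda o:o[0])[:3]
E
python3 - <<'E'
from kin import *
np.set_printoptions(precision=2,suppress=True)
P,e=fit()
B=np.array([.522,.206,.045]);bo=np.array([.493,-.197,0]);xb=np.array([.5,.866,0]);h=np.array([.866,-.5,0])
for el in(-30,-40,-50):
  for sg in(1,-1):
    T=ori(36,el,0,sg);print("grasp",el,sg,ik(B+.0187*T.apply([0,0,1]),T,P))
for sg in(1,-1):
    T=ori(-30,-30,180,sg);print("pour",sg,ik(bo+.06*xb+.05*h+[0,0,.14]+.0187*T.apply([0,0,1]),T,P))
E
```

```text
grasp -30 1 [(np.float64(0.049360065260279994), array([0.56, 0.18, 2.05, 2.24, 0.26, 2.43])), (np.float64(0.06698644286367032), array([ 0.43,  0.16,  2.06,  1.25,  0.26, -2.93])), (np.float64(0.11593120768137694), array([ 2.9 ,  2.17,  2.37,  4.2 ,  1.02, -2.93]))]
grasp -30 -1 [(np.float64(0.04936006529234714), array([ 0.56,  0.18,  2.05,  2.24,  0.26, -0.71])), (np.float64(0.06841360245047125), array([-2.9 ,  2.13,  2.37,  4.2 ,  0.33,  0.39])), (np.float64(0.23050250143116394), array([0.55, 0.13, 1.9 , 4.2 , 0.26, 2.93]))]
grasp -40 1 [(np.float64(0.030939843155517573), array([ 0.4 ,  0.18,  2.05,  1.04,  0.26, -2.76])), (np.float64(0.04926587508451026), array([0.48, 0.2 , 2.06, 1.66, 0.26, 2.93])), (np.float64(0.12375517728299815), array([ 2.9 ,  2.17,  2.37,  4.19,  1.04, -2.92]))]
grasp -40 -1 [(np.float64(0.030939843164049616), array([0.4 , 0.18, 2.05, 1.04, 0.26, 0.38])), (np.float64(0.10619157559443658), array([-2.9 ,  2.1 ,  2.37,  4.1 ,  0.34,  0.47])), (np.float64(0.23913965161993608), array([0.53, 0.17, 1.89, 4.2 , 0.26, 2.93]))]
grasp -50 1 [(np.float64(7.36607283546737
[... 328 characters left out ...]
oat64(0.14503801893748192), array([-2.9 ,  2.17,  2.37,  3.77,  0.46,  0.78])), (np.float64(0.1704232543500539), array([ 0.61,  0.19,  1.92,  4.2 ,  0.26, -2.68]))]
pour 1 [(np.float64(4.475141911246012e-08), array([-0.33,  0.04,  1.86, -0.7 ,  0.26,  2.36])), (np.float64(0.10958568212565206), array([-0.16,  0.07,  1.85,  4.2 ,  0.26, -2.52])), (np.float64(0.18103107912821623), array([-0.09,  0.04,  1.83, -1.06,  0.56, -2.93]))]
pour -1 [(np.float64(4.180617888607401e-13), array([-0.33,  0.04,  1.86, -0.7 ,  0.26, -0.79])), (np.float64(0.1095856821256411), array([-0.16,  0.07,  1.85,  4.2 ,  0.26,  0.62])), (np.float64(0.16139871801381248), array([-0.25,  0.11,  2.  ,  1.86,  0.26,  2.93]))]
```

Request:
arm_command(
  series=[
    [[0.1,-0.1,0,0,0.1,0],[0.2,-0.2,0,0,0.2,0],[0.3,-0.3,0,0,0.3,0],[0.4,-0.4,0,0,0.4,0],[0.5,-0.5,0,0,0.5,0],[0.6,-0.6,0,0,0.6,0],[0.6,-0.6,0,0,0.7,0],[0.6,-0.6,0,0,0.7,0]],
  ],
)

```text
t: 5.6
eef_pos: [0.3969, -0.0418, 0.3123]
tcp_rot: [-0.302, 0.925, 0.086, 0.212]
force: [0.9, -0.5, 0.4]
grip_width: 0.0852
```

```bash
python3 log.py
```

```text
5.6 q [-0.7066 -0.4161  1.8014  0.7728  1.8329  0.8599] p [ 0.3969 -0.0418  0.3123] quat [-0.3021  0.9254  0.0856  0.2122] F [ 0.8705 -0.5154  0.422 ] w 0.0852
```

Request:
arm_command(
  series=[
    [[0,-0.1,0,-0.15,0,0.15],[0,-0.2,0,-0.3,0,0.3],[0,-0.3,0,-0.45,0,0.45],[0,-0.4,0,-0.6,0,0.6],[0,-0.4,0,-0.75,0,0.7],[0,-0.4,0,-0.9,0,0.7],[0,-0.4,0,-1,0,0.7],[0,-0.4,0,-1,0,0.7]],
  ],
)

```text
t: 6.6
eef_pos: [0.3863, -0.0089, 0.3337]
tcp_rot: [0.025, 0.958, -0.247, 0.141]
force: [0.2, 0.5, 0.0]
grip_width: 0.0853
```

```bash
python3 log.py
```

```text
6.6 q [-0.0406 -0.5537  1.7233 -0.1086  1.7042  2.0064] p [ 0.3863 -0.0089  0.3337] quat [ 0.0252  0.9583 -0.2473  0.141 ] F [0.2008 0.4505 0.0253] w 0.0853
```

Request:
arm_command(
  series=[
    [[0,0,0,-0.15,0,0],[0,0,0,-0.3,0,0],[0,0,0,-0.45,0,0],[0,0,0,-0.6,0,0],[0,0,0,-0.75,0,0],[0,0,0,-0.8,0,0],[0,0,0,-0.8,0,0],[0,0,0,-0.8,0,0]],
  ],
)

```text
t: 7.6
eef_pos: [0.386, -0.0106, 0.3341]
tcp_rot: [0.319, 0.903, -0.281, 0.058]
force: [0.2, -0.6, -0.1]
grip_width: 0.0853
```

```bash
python3 log.py; python3 -c "
from kin import *
np.set_printoptions(precision=4,suppress=True)
print(fit())"
```

```text
7.6 q [ 0.2903 -0.2048  1.5577 -0.6642  1.9941  2.2465] p [ 0.386  -0.0106  0.3341] quat [ 0.3191  0.9033 -0.2809  0.0579] F [ 0.1682 -0.5882 -0.125 ] w 0.0853
(array([-0.0009,  0.2063,  0.3531,  0.4977,  0.2805,  0.0368,  0.1065,
        0.0001,  0.0005]), np.float64(0.0001141479655256128))
```

```bash
cat > plan.py <<'E'
import numpy as np
from kin import R,Ry,Rz,LO,HI,fk,ori
P=np.array([0,.206,.353,.498,.2805,.037,.1065,0,0]);h_,L1,L2,L3,y0,e=P[1:7];L2e=np.hypot(L2,e);ep=np.arctan2(e,L2);GO=.0187
def aik(g,T):
    "grasp point g, tool rotation T -> list of joint solutions (both jaw signs) within range"
    k=T.apply([0,0,1]);w=g+(GO-L3)*k;rr=np.hypot(w[0],w[1])
    if rr<y0: return []
    q1=np.arctan2(w[1],w[0])-np.arcsin(y0/rr);r=np.sqrt(rr**2-y0**2);z=w[2]-h_;d=np.hypot(r,z)
    c=(d*d-L1**2-L2e**2)/(2*L1*L2e)
    if abs(c)>1: return []
    b=np.arccos(c);q3=b-ep;q2=np.arctan2(r,z)-np.arctan2(L2e*np.sin(b),L1+L2e*np.cos(b))
    M=(Rz(q1)*Ry(q2+q3)).inv()*T*Rz(-np.pi/2);m=M.as_matrix()
    q5=np.arccos(m[2,2]);q4=np.arctan2(m[1,2],m[0,2]);q6=np.arctan2(m[2,1],-m[2,0])
    if q4<-1.06: q4+=2*np.pi
    S=[]
    for s in(0,np.pi,-np.pi):
        q=np.array([q1,q2,q3,q4,q5,q6+s])
        if (q>LO+.03).all() and (q<HI-.03).all(): S.append(q)
    return S
def links(q):
    p,T,el,wr=fk(q,P,True);k=T.apply([0,0,1]);y=T.apply([0,1,0]);g=p-GO*k
    pts=[(g-s*k,.05) for s in np.linspace(.064,L3-GO,6)]+[(wr+(el-wr)*s,.06) for s in np.linspace(0,.8,7)]
    pts+=[(g-s*k+t*y,.012) for s in(0,.027,.05) for t in(-.05,.05)]
    return np.array([a for a,_ in pts]),np.array([b for _,b in pts])
def clear(q,obs,ro):
    X,r=links(q);d=np.linalg.norm(X[:,None]-obs[None],axis=2)-r[:,None]-ro
    return min(d.min(),(X[:,2]-r).min())
bo=np.array([.493,-.197,0]);xb=np.array([.5,.866,0]);yb=np.array([-.866,.5,0])
_h=[(0,.148),(.044,.148),(.068,.138),(.08,.127),(.092,.115),(.1,.1),(.108,.085),(.113,.062),(.022,.148)]
HAND=np.array([bo+s*y*yb+[0,0,z] for y,z in _h for s in(-1,1)])
RIM=np.array([bo+.115*np.array([np.cos(a),np.sin(a),0])+[0,0,.062] for a in np.linspace(0,6.28,30)])
cyl=lambda c,h=.08,r=.035:np.array([[c[0]+r*np.cos(a),c[1]+r*np.sin(a),z] for a in np.linspace(0,6.28,16) for z in(h,.6*h,.2*h)])
CUPS=np.r_[cyl((.5016,.0875)),cyl((.398,.225))]
BK=np.array([.522,.206,.045])
d2=lambda a:np.array([np.cos(np.radians(a)),np.sin(np.radians(a)),0])
def tilt(T,beta,th): # tilt everything by th deg towards azimuth beta
    return R.from_rotvec(np.radians(th)*np.cross([0,0,1],d2(beta)))*T
E
cat > search.py <<'E'
from plan import *
np.set_printoptions(precision=2,suppress=True)
for al in range(25,70,5):
    gr=[]
    for H in range(-100,140,10):
        T=ori(H,-al)
        S=aik(BK,T)+[];S2=aik(BK-.08*T.apply([0,0,1]),T)
        if S and S2: gr.append((min(clear(S[0],CUPS,0),clear(S2[0],CUPS,0)),H,S[0]))
    gr.sort(key=lambda x:-x[0]);print("GRASP",al,[(round(c,3),H,q) for c,H,q in gr[:2]],flush=True)
    po=[]
    for H2 in range(-140,120,20):
      for be in range(-180,180,20):
        T0=ori(H2,-al);Tf=tilt(T0,be,112)
        if Tf.apply([0,0,1])[2]>.2: continue
        for sx in(-1,1):
          for v in(-.03,0,.03):
            G=bo+sx*.045*xb+v*yb-.055*d2(be)+[0,0,.14]
            S=aik(G,Tf)
            if not S or not aik(G,T0): continue
            q=S[0];bax=Tf  # beaker axis samples
            b=R.from_rotvec(np.radians(112)*np.cross([0,0,1],d2(be))).apply([0,0,1]);X=G+np.outer(np.linspace(-.04,.04,5),b)
            cb=(np.linalg.norm(X[:,None]-HAND[None],axis=2)-.045).min()
            po.append((min(clear(q,HAND,.008),clear(q,RIM,.003),cb),H2,be,sx,v,q))
    po.sort(key=lambda x:-x[0])
    for p in po[:2]: print("   POUR",[round(x,3) if i==0 else x for i,x in enumerate(p)],flush=True)
E
time timeout 500 python3 search.py
```

```text
GRASP 25 [(np.float64(0.022), -100, array([ 0.61,  0.91,  1.  , -0.81,  2.05,  0.72])), (np.float64(0.022), -80, array([ 0.68,  0.76,  1.24, -0.95,  1.8 ,  0.62]))]
   POUR [np.float64(0.021), 100, 40, -1, -0.03, array([-0.51,  1.03,  0.68, -0.56,  2.66,  0.01])]
   POUR [np.float64(0.019), 60, 20, -1, 0, array([-0.55,  0.77,  0.98, -0.22,  2.44, -2.57])]
GRASP 30 [(np.float64(0.027), -90, array([ 0.64,  0.79,  1.15, -0.82,  1.88,  0.67])), (np.float64(0.027), -100, array([ 0.6 ,  0.86,  1.03, -0.75,  2.  ,  0.73]))]
   POUR [np.float64(0.019), 60, 20, -1, 0, array([-0.52,  0.8 ,  0.96, -0.31,  2.48, -2.62])]
   POUR [np.float64(0.019), 80, 20, -1, 0, array([-0.59,  0.94,  0.86, -0.14,  2.69, -2.68])]
GRASP 35 [(np.float64(0.029), -100, array([ 0.59,  0.81,  1.07, -0.69,  1.94,  0.74])), (np.float64(0.029), -90, array([ 0.62,  0.74,  1.18, -0.76,  1.82,  0.66]))]
   POUR [np.float64(0.019), -100, -160, 1, 0, array([-0.19, -0.03,  2.22,  3.7 ,  0.51,  0.17])]
   POUR [np.float64(0.019), 40, 100, -1, 0, array([-0.62, -0.13,  2.31,  3.07,  0.45, -0.56])]
GRASP 40 [(np.float64(0.03), -90
[... 1478 characters left out ...]
.4 ,  1.64,  0.71])), (np.float64(0.028), -90, array([ 0.51,  0.51,  1.35, -0.45,  1.56,  0.58]))]
   POUR [np.float64(0.009), -140, 160, 1, 0.03, array([-0.03,  0.25,  2.12,  4.01,  1.12,  0.07])]
   POUR [np.float64(0.009), 80, 140, -1, 0.03, array([-0.81,  0.13,  2.28,  2.48,  1.05, -0.21])]
GRASP 65 [(np.float64(0.029), -100, array([ 0.47,  0.51,  1.33, -0.35,  1.58,  0.69])), (np.float64(0.029), -60, array([ 0.51,  0.33,  1.56, -0.46,  1.28,  0.12]))]
   POUR [np.float64(0.009), -140, 160, 1, 0.03, array([-0.08,  0.27,  2.14,  3.86,  1.14,  0.17])]
   POUR [np.float64(0.009), 80, 140, -1, 0.03, array([-0.75,  0.17,  2.28,  2.65,  1.09, -0.32])]
real	0m14.114s
user	0m13.487s
sys	0m0.357s
```

```bash
cat > search2.py <<'E'
from plan import *
np.set_printoptions(precision=2,suppress=True)
def Tt(H2,al,be,th,tw): # tilt th, with twist tw (deg) about beaker axis
    return tilt(Rz(np.radians(tw))*ori(H2,-al),be,th)
def path(fs):
    "fs: list of (g,T); continuous joint path or None"
    best=None
    for q in aik(*fs[0]):
        Q=[q]
        for g,T in fs[1:]:
            S=aik(g,T)
            if not S: break
            n=min(S,key=lambda s:np.abs(s-Q[-1]).max())
            if np.abs(n-Q[-1]).max()>.9: break
            Q.append(n)
        else: return Q
def baxis(be,th): return R.from_rotvec(np.radians(th)*np.cross([0,0,1],d2(be))).apply([0,0,1])
def main():
  for al in(25,32,40,48):
    po=[]
    for H2 in range(-110,41,30):
      g0=[(BK+[0,0,.15*s],ori(-90,-al)) for s in(0,.5,1)]
      for be in range(-180,180,20):
       for tw in range(-150,151,30):
        Tf=Tt(H2,al,be,115,tw)
        if Tf.apply([0,0,1])[2]>.1: continue
        for sx in(-1,1):
          for v in(-.03,0,.03):
            G=bo+sx*.045*xb+v*yb-.055*d2(be)+[0,0,.145]
            S=aik(G,Tf)
            if not S: continue
            X=G+np.outer(np.linspace(-.04,.04,5),baxis(be,115))
            cl=min(clear(S[0],HAND,.008),clear(S[0],RIM,.003),(np.linalg.norm(X[:,None]-HAND[None],axis=2)-.045).min())
            if cl<.005: continue
            up=[(BK+[0,0,.15]+s*(G+[0,0,.06]-BK-[0,0,.15]),ori(-90+s*(H2+90),-al)) for s in(.25,.5,.75,1)]
            pr=[(G+[0,0,.06*(1-s)],Tt(H2,al,be,115*s,tw*s)) for s in np.linspace(0,1,9)]
            Q=path(g0+up+pr)
            if Q: po.append((cl,H2,be,tw,sx,v,Q))
    po.sort(key=lambda x:-x[0]);print("ALPHA",al,len(po),flush=True)
    for p in po[:4]: print("  ",round(p[0],3),p[1:6],p[6][0],p[6][-9],p[6][-1],"maxstep",np.abs(np.diff(p[6],axis=0)).max(),flush=True)
if __name__=="__main__": main()
E
time timeout 560 python3 search2.py
```

```text
ALPHA 25 32
   0.018 (-110, -80, 0, 1, 0) [ 0.65  0.84  1.12 -0.88  1.93  0.67] [ 0.14  0.4   1.4  -1.01  1.89  0.43] [-0.44  0.72  1.01  0.46  2.32 -0.46] maxstep 0.19608718918158485
   0.018 (-110, -80, 0, 1, -0.03) [ 0.65  0.84  1.12 -0.88  1.93  0.67] [ 0.11  0.46  1.32 -1.02  1.88  0.4 ] [-0.44  0.81  0.88  0.47  2.37 -0.44] maxstep 0.19823643467171193
   0.018 (-110, -80, -30, 1, 0.03) [ 0.65  0.84  1.12 -0.88  1.93  0.67] [ 0.17  0.34  1.47 -0.99  1.91  0.46] [-0.33  0.9   0.91  0.27  2.65 -0.36] maxstep 0.2041284827538421
   0.018 (-110, -80, 0, 1, 0.03) [ 0.65  0.84  1.12 -0.88  1.93  0.67] [ 0.17  0.34  1.47 -0.99  1.91  0.46] [-0.44  0.64  1.13  0.45  2.29 -0.48] maxstep 0.19396050659865266
ALPHA 32 41
   0.018 (-50, 20, 120, -1, 0) [ 0.63  0.77  1.16 -0.79  1.86  0.67] [-0.43 -0.6   2.27 -0.68  0.62 -0.74] [-0.54  0.9   0.89 -0.3   2.63 -2.68] maxstep 0.6918981491561604
   0.018 (-110, -80, -30, 1, 0.03) [ 0.63  0.77  1.16 -0.79  1.86  0.67] [ 0.15  0.29  1.48 -0.89  1.87  0.45] [-0.36  0.92  0.91  0.44  2.67 -0.22] maxstep 0.20958312476875762
   0.018 (-80, -80, -60, 1, 
[... 1083 characters left out ...]
.62  1.27 -0.6   1.69  0.64] [-0.24 -0.38  2.01 -0.7   1.26 -0.28] [-0.54  0.85  1.04 -0.2   2.67 -2.4 ] maxstep 0.40713124199609474
   0.008 (-110, 0, 150, -1, 0.03) [ 0.57  0.62  1.27 -0.6   1.69  0.64] [-0.21 -0.09  1.77 -0.72  1.59  0.18] [-0.54  0.85  1.04 -0.2   2.67 -2.4 ] maxstep 0.4474622862672458
   0.008 (-50, 0, 90, -1, 0.03) [ 0.57  0.62  1.27 -0.6   1.69  0.64] [-0.43 -0.65  2.18 -0.36  0.96 -1.02] [-0.54  0.85  1.04 -0.2   2.67 -2.4 ] maxstep 0.6411242920978573
   0.006 (-110, -20, 120, -1, 0.03) [ 0.57  0.62  1.27 -0.6   1.69  0.64] [-0.16 -0.09  1.76 -0.72  1.62  0.21] [-0.61  0.79  1.09  0.17  2.61 -1.89] maxstep 0.3843805112246299
real	0m37.720s
user	0m37.820s
sys	0m0.257s
```

```bash
cat > mv.py <<'E'
from plan import *
from search2 import Tt
from h import readout
def now():
    o=readout.get_obs();r=o["tcp_rot"];T=R.from_quat([r[1],r[2],r[3],r[0]]);return np.array(o["eef_pos"]),T,np.array(o["joint_positions"])
def go(targets,obs=None):
    "targets: list of (grasp point, T); prints the last row of each call"
    p,T,q=now();np.set_printoptions(precision=3,suppress=True)
    for g,T1 in targets:
        p1=np.array(g)+GO*T1.apply([0,0,1])
        sh=T.inv().apply(p1-p)/.1;rv=(T.inv()*T1).as_rotvec()/(np.pi/4)
        n=int(np.ceil(max(np.abs(sh).max(),np.abs(rv).max())/1.0-1e-6)) or 1
        for i in range(n):
            Tn=T*R.from_rotvec(rv*np.pi/4/n);pn=p+(p1-p)/(n-i)
            row=np.r_[T.inv().apply(pn-p)/.1,rv/n].round(2)
            ok=True;c=9
            for s in np.linspace(.125,1,8):
                Ts=T*R.from_rotvec(row[3:]*s*np.pi/4);ps=p+T.apply(row[:3]*.1*s);S=aik(ps-GO*Ts.apply([0,0,1]),Ts)
                if not S: ok=False;break
                qn=min(S,key=lambda x:np.abs(x-q).max());
                if np.abs(qn-q).max()>.4: ok=False
                q=qn
                if obs is not None:c=min(c,clear(q,obs[0],obs[1]))
            p=p+T.apply(row[:3]*.1);T=T*R.from_rotvec(row[3:]*np.pi/4)
            print("row",row.tolist(),"ok" if ok else "BAD","q",q.round(2),"g",(p-GO*T.apply([0,0,1])).round(3),"clear",round(c,3))
E
python3 - <<'E'
from mv import *
T=ori(-90,-25);k=T.apply([0,0,1])
print("jaw+");
for sg in(1,-1):
    T=ori(-90,-25,0,sg)
    go([([.50,.22,.36],T),(BK-.16*k+[0,0,.1],T),(BK-.09*k,T)],(np.r_[CUPS,cyl(BK[:2])],0));print()
E
```

```text
jaw+
row [-0.0, -0.63, -0.51, -0.23, -0.08, -0.88] ok q [ 0.44  0.09  1.33 -0.77  2.16  1.65] g [0.427 0.074 0.353] clear 0.23
row [0.33, -0.4, -0.62, -0.23, -0.08, -0.88] ok q [ 0.57  0.33  1.12 -0.94  2.26  0.95] g [0.464 0.148 0.356] clear 0.232
row [0.44, 0.0, -0.68, -0.23, -0.08, -0.88] BAD q [ 0.63  0.42  1.03 -1.03  2.26  0.58] g [0.5  0.22 0.36] clear 0.244
row [0.95, 0.1, -0.27, 0.0, -0.01, -0.01] BAD q [ 0.63  0.42  1.03 -1.03  2.26  0.58] g [0.511 0.285 0.286] clear 9
row [0.94, 0.11, -0.28, 0.0, -0.01, -0.01] BAD q [ 0.63  0.42  1.03 -1.03  2.26  0.58] g [0.522 0.351 0.213] clear 9
row [0.46, 0.0, 0.56, 0.0, 0.0, 0.0] BAD q [ 0.77  0.92  0.77 -0.93  2.19  0.5 ] g [0.522 0.319 0.148] clear 0.096
row [0.46, 0.0, 0.55, 0.0, 0.0, 0.0] ok q [ 0.74  0.93  0.89 -0.88  2.09  0.6 ] g [0.522 0.288 0.083] clear 0.049

row [-0.0, -0.94, -0.76, -0.11, 0.3, 0.63] ok q [ 0.55  0.08  1.35 -0.86  2.06  2.9 ] g [0.442 0.11  0.355] clear 0.236
row [-0.25, -0.81, -0.88, -0.11, 0.3, 0.63] BAD q [ 0.65  0.33  1.13 -1.01  2.16  0.06] g [0.5  0.22 0.36] clear 0.248
row [-0.94, -0.11, -0.28, 0.0, 0.0, 0.0] BAD q [ 0.65  0.33  1.13 -1.01  2.16  0.06] g [0.511 0.285 0.287] clear 9
row [-0.95, -0.11, -0.28, 0.0, 0.0, 0.0] BAD q [ 0.65  0.33  1.13 -1.01  2.16  0.06] g [0.522 0.351 0.213] clear 9
row [-0.45, -0.0, 0.56, 0.0, 0.0, 0.0] BAD q [ 0.77  0.91  0.77 -0.92  2.19  0.5 ] g [0.521 0.319 0.148] clear 0.097
row [-0.45, -0.01, 0.56, 0.0, 0.0, 0.0] ok q [ 0.74  0.93  0.89 -0.87  2.08  0.6 ] g [0.522 0.288 0.084] clear 0.049
```

Run:
```python
from mv import *
T=ori(-100,-25);k=T.apply([0,0,1])
O=(np.r_[CUPS,cyl(BK[:2])],0)
go([([.47,.2,.33],ori(-100,-50)),([.52,.31,.18],ori(-100,-40)),(BK-.09*k,T)],O);print()
go([([.47,.2,.33],ori(-100,-50)),([.53,.31,.16],ori(-100,-32)),(BK-.09*k,T),(BK+.005*k,T)],O)
```

```text
row [-0.1, -0.61, -0.38, -0.01, -0.02, -0.85] ok q [ 0.4  -0.04  1.42 -0.64  2.06  1.69] g [0.415 0.068 0.343] clear 0.228
row [0.29, -0.54, -0.38, -0.01, -0.02, -0.85] ok q [ 0.5   0.13  1.26 -0.62  2.11  1.12] g [0.443 0.134 0.336] clear 0.225
row [0.54, -0.24, -0.39, -0.01, -0.02, -0.85] ok q [ 0.58  0.31  1.08 -0.62  2.17  0.51] g [0.469 0.2   0.33 ] clear 0.226
row [0.92, 0.14, 0.2, 0.01, -0.11, -0.01] ok q [ 0.64  0.53  0.97 -0.63  2.17  0.59] g [0.495 0.255 0.255] clear 0.164
row [0.93, 0.15, 0.12, 0.01, -0.11, -0.01] ok q [ 0.69  0.8   0.77 -0.65  2.2   0.64] g [0.52 0.31 0.18] clear 0.11
row [0.56, 0.21, 0.77, -0.01, -0.34, 0.01] ok q [ 0.69  1.04  0.71 -0.84  2.22  0.63] g [0.536 0.287 0.083] clear 0.049

row [-0.1, -0.61, -0.38, -0.01, -0.02, -0.85] ok q [ 0.4  -0.04  1.42 -0.64  2.06  1.69] g [0.415 0.068 0.343] clear 0.228
row [0.29, -0.54, -0.38, -0.01, -0.02, -0.85] ok q [ 0.5   0.13  1.26 -0.62  2.11  1.12] g [0.443 0.134 0.336] clear 0.225
row [0.54, -0.24, -0.39, -0.01, -0.02, -0.85] ok q [ 0.58  0.31  1.08 -0.62  2.17  0.51] g [0.469 0.2   0.33 ] clear 0.226
row [0.98, 0.19, 0.27, 0.01, -0.2, -0.01] ok q [ 0.65  0.58  0.94 -0.68  2.19  0.58] g [0.5   0.255 0.245] clear 0.154
row [1.0, 0.2, 0.11, 0.01, -0.2, -0.01] ok q [ 0.7   0.92  0.68 -0.78  2.26  0.59] g [0.53 0.31 0.16] clear 0.099
row [0.51, 0.11, 0.59, -0.01, -0.16, 0.01] ok q [ 0.69  1.04  0.71 -0.84  2.22  0.63] g [0.536 0.287 0.083] clear 0.049
row [0.0, -0.0, 0.95, 0.0, 0.0, -0.0] ok q [ 0.61  0.91  1.01 -0.81  2.05  0.72] g [0.521 0.202 0.043] clear -0.028
```

Request:
arm_command(
  series=[
    [[-0.02,-0.12,-0.08,0,0,-0.17],[-0.04,-0.24,-0.15,0,-0.01,-0.34],[-0.06,-0.37,-0.23,-0.01,-0.01,-0.51],[-0.08,-0.49,-0.3,-0.01,-0.02,-0.68],[-0.1,-0.61,-0.38,-0.01,-0.02,-0.85],[-0.1,-0.61,-0.38,-0.01,-0.02,-0.85],[-0.1,-0.61,-0.38,-0.01,-0.02,-0.85],[-0.1,-0.61,-0.38,-0.01,-0.02,-0.85]],
  ],
)

```text
t: 8.6
eef_pos: [0.4135, 0.0561, 0.3277]
tcp_rot: [0.322, 0.944, 0.027, -0.058]
force: [-0.1, -0.0, 0.1]
grip_width: 0.0856
```

Request:
arm_command(
  series=[
    [[0.06,-0.11,-0.08,0,0,-0.17],[0.12,-0.22,-0.15,0,-0.01,-0.34],[0.17,-0.32,-0.23,-0.01,-0.01,-0.51],[0.23,-0.43,-0.3,-0.01,-0.02,-0.68],[0.29,-0.54,-0.38,-0.01,-0.02,-0.85],[0.29,-0.54,-0.38,-0.01,-0.02,-0.85],[0.29,-0.54,-0.38,-0.01,-0.02,-0.85],[0.29,-0.54,-0.38,-0.01,-0.02,-0.85]],
  ],
)

```text
t: 9.6
eef_pos: [0.4409, 0.1225, 0.321]
tcp_rot: [0.289, 0.882, 0.333, -0.168]
force: [-0.2, -0.4, 0.6]
grip_width: 0.0855
```

Request:
arm_command(
  series=[
    [[0.11,-0.05,-0.08,0,0,-0.17],[0.22,-0.1,-0.16,0,-0.01,-0.34],[0.32,-0.14,-0.23,-0.01,-0.01,-0.51],[0.43,-0.19,-0.31,-0.01,-0.02,-0.68],[0.54,-0.24,-0.39,-0.01,-0.02,-0.85],[0.54,-0.24,-0.39,-0.01,-0.02,-0.85],[0.54,-0.24,-0.39,-0.01,-0.02,-0.85],[0.54,-0.24,-0.39,-0.01,-0.02,-0.85]],
  ],
)

```text
t: 10.6
eef_pos: [0.4674, 0.1879, 0.3153]
tcp_rot: [0.224, 0.721, 0.602, -0.259]
force: [0.1, -0.5, 0.4]
grip_width: 0.0855
```

Request:
arm_command(
  series=[
    [[0.18,0.03,0.04,0,-0.02,0],[0.36,0.06,0.08,0,-0.04,0],[0.55,0.08,0.12,0,-0.07,0],[0.74,0.11,0.16,0.01,-0.09,-0.01],[0.92,0.14,0.2,0.01,-0.11,-0.01],[0.92,0.14,0.2,0.01,-0.11,-0.01],[0.92,0.14,0.2,0.01,-0.11,-0.01],[0.92,0.14,0.2,0.01,-0.11,-0.01]],
  ],
)

```text
t: 11.6
eef_pos: [0.4922, 0.2421, 0.2419]
tcp_rot: [0.246, 0.708, 0.594, -0.292]
force: [0.4, -0.1, -1.0]
grip_width: 0.0854
```

Request:
arm_command(
  series=[
    [[0.18,0.03,0.02,0,-0.02,0],[0.36,0.06,0.05,0,-0.04,0],[0.55,0.09,0.07,0,-0.07,0],[0.74,0.12,0.1,0.01,-0.09,-0.01],[0.93,0.15,0.12,0.01,-0.11,-0.01],[0.93,0.15,0.12,0.01,-0.11,-0.01],[0.93,0.15,0.12,0.01,-0.11,-0.01],[0.93,0.15,0.12,0.01,-0.11,-0.01]],
  ],
)

```text
t: 12.6
eef_pos: [0.5169, 0.296, 0.1678]
tcp_rot: [0.268, 0.693, 0.584, -0.326]
force: [0.6, 0.2, -0.1]
grip_width: 0.0852
```

```bash
python3 log.py
python3 - <<'E'
from mv import *
T=ori(-100,-25);k=T.apply([0,0,1])
O=(CUPS,0)
go([(BK-.09*k,T),(BK+.004*k,T)],O)
E
```

```text
12.6 q [ 0.6901  0.8049  0.7584 -0.6549  2.2029  0.6368] p [0.5169 0.296  0.1678] quat [ 0.2677  0.6933  0.5843 -0.3259] F [ 0.5672  0.2424 -0.0506] w 0.0852
row [0.56, 0.22, 0.77, -0.01, -0.34, 0.01] ok q [ 0.69  1.04  0.7  -0.84  2.22  0.63] g [0.537 0.287 0.083] clear 0.06
row [0.0, -0.01, 0.94, 0.0, 0.0, -0.0] ok q [ 0.61  0.91  1.01 -0.81  2.05  0.72] g [0.521 0.203 0.044] clear 0.02
```

Request:
arm_command(
  series=[
    [[0.08,0.03,0.11,0,-0.05,0],[0.16,0.06,0.22,0,-0.1,0],[0.24,0.09,0.33,0,-0.15,0],[0.32,0.13,0.44,-0.01,-0.2,0.01],[0.4,0.16,0.55,-0.01,-0.25,0.01],[0.48,0.19,0.66,-0.01,-0.3,0.01],[0.56,0.22,0.77,-0.01,-0.34,0.01],[0.56,0.22,0.77,-0.01,-0.34,0.01]],
  ],
)

```text
t: 13.6
eef_pos: [0.5329, 0.2693, 0.0714]
tcp_rot: [0.347, 0.643, 0.542, -0.415]
force: [-0.5, -0.0, -0.6]
grip_width: 0.0851
```

Run:
```python
from mv import *
from h import *
T=ori(-100,-25);k=T.apply([0,0,1])
go([(BK+.004*k,T)],(CUPS,0))
t=optics.capture("top");s=optics.capture("scene")
a=t["img"][180:300,180:300,::-1];b=s["img"][165:285,340:460,::-1]
cv2.imwrite("pics/pre.png",cv2.resize(np.hstack([a,b]),None,fx=3.3,fy=3.3,interpolation=cv2.INTER_CUBIC))
```

```text
row [-0.03, 0.0, 0.92, 0.0, 0.01, 0.01] ok q [ 0.61  0.91  1.01 -0.81  2.05  0.73] g [0.521 0.202 0.044] clear 0.021
```

View pics/pre.png

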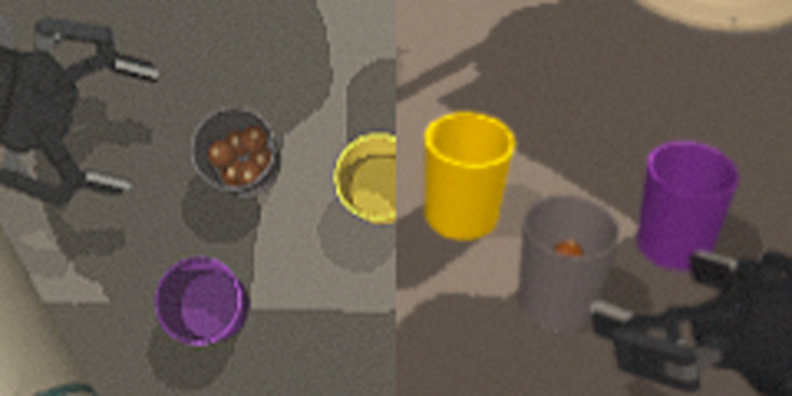

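Top half of the crop: the fingertips at (155,75) and (128,187) straddle the approach line to the grey beaker at (234,151). Right half: the pads are at mid height. I'll move in and close.

Request:
arm_command(
  series=[
    [[0,0,0.13,0,0,0],[-0.01,0,0.26,0,0,0],[-0.01,0,0.39,0,0,0],[-0.02,0,0.52,0,0,0],[-0.02,0,0.65,0,0.01,0.01],[-0.02,0,0.75,0,0.01,0.01],[-0.03,0,0.84,0,0.01,0.01],[-0.03,0,0.92,0,0.01,0.01]],
  ],
)

```text
t: 14.7
eef_pos: [0.5189, 0.1861, 0.0382]
tcp_rot: [0.347, 0.648, 0.541, -0.409]
force: [-1.2, -0.2, -0.3]
grip_width: 0.0852
```

Request:
arm_command(
  series=[
    [[0,0,0,0,0,0],[0,0,0,0,0,0],[0,0,0,0,0,0],[0,0,0,0,0,0],[0,0,0,0,0,0],[0,0,0,0,0,0],[0,0,0,0,0,0],[0,0,0,0,0,0]],
  ],
  gripper=0,
  grip_force=35,
)

```text
t: 15.7
eef_pos: [0.5189, 0.1865, 0.0381]
tcp_rot: [0.347, 0.648, 0.541, -0.409]
force: [1.0, 2.2, 3.3]
grip_width: 0.0659
```

```bash
python3 log.py
python3 - <<'E'
from mv import *
al,H2,be=25,-110,-80
g=now();gp=g[0]-GO*g[1].apply([0,0,1]);print(gp, g[1].apply([0,0,1]))
G=bo+.045*xb-.055*d2(be)+[0,0,.145]
Tn=ori(-100,-25);print("G",G)
go([(gp+[0,0,.1],g[1]),(G+[0,0,.06],ori(-110,-25))],(np.r_[CUPS,HAND,RIM],.005))
E
```

```text
15.7 q [ 0.6082  0.9099  1.001  -0.8094  2.0468  0.7242] p [0.5189 0.1865 0.0381] quat [ 0.3467  0.648   0.541  -0.4089] F [0.9647 2.1909 3.2584] w 0.0659
[0.52 0.2  0.05] [-0.15 -0.89 -0.43]
G [ 0.51 -0.1   0.14]
row [-0.91, 0.01, -0.43, 0.0, 0.0, 0.0] ok q [ 0.61  0.76  1.01 -0.87  2.14  0.6 ] g [0.522 0.203 0.147] clear 0.025
row [-0.61, 0.12, 0.84, 0.07, -0.0, 0.03] ok q [ 0.47  0.6   1.2  -0.9   2.06  0.58] g [0.517 0.101 0.166] clear 0.065
row [-0.6, 0.17, 0.83, 0.07, -0.0, 0.03] ok q [ 0.31  0.48  1.33 -0.95  1.98  0.52] g [ 0.511 -0.001  0.185] clear 0.065
row [-0.6, 0.24, 0.82, 0.07, -0.0, 0.03] ok q [ 0.14  0.4   1.4  -1.    1.9   0.43] g [ 0.506 -0.104  0.205] clear 0.082
```

Request:
arm_command(
  series=[
    [[-0.08,0,-0.04,0,0,0],[-0.18,0,-0.09,0,0,0],[-0.3,0,-0.14,0,0,0],[-0.43,0,-0.2,0,0,0],[-0.56,0,-0.26,0,0,0],[-0.69,0.01,-0.32,0,0,0],[-0.81,0.01,-0.38,0,0,0],[-0.91,0.01,-0.43,0,0,0]],
  ],
)

```text
t: 16.7
eef_pos: [0.5193, 0.1866, 0.1396]
tcp_rot: [0.347, 0.648, 0.541, -0.409]
force: [0.0, 0.2, -2.0]
grip_width: 0.0657
```

```bash
python3 log.py
python3 - <<'E'
from h import *
s=optics.capture("scene");t=optics.capture("top")
a=t["img"][170:290,190:310,::-1];b=s["img"][140:260,340:460,::-1]
cv2.imwrite("pics/lift.png",cv2.resize(np.hstack([a,b]),None,fx=3.3,fy=3.3,interpolation=cv2.INTER_CUBIC))
E
```

```text
16.7 q [ 0.608   0.7689  0.9986 -0.8711  2.1425  0.601 ] p [0.5193 0.1866 0.1396] quat [ 0.3466  0.6481  0.541  -0.4088] F [ 0.0204  0.1728 -1.9959] w 0.0657
```

View pics/lift.png

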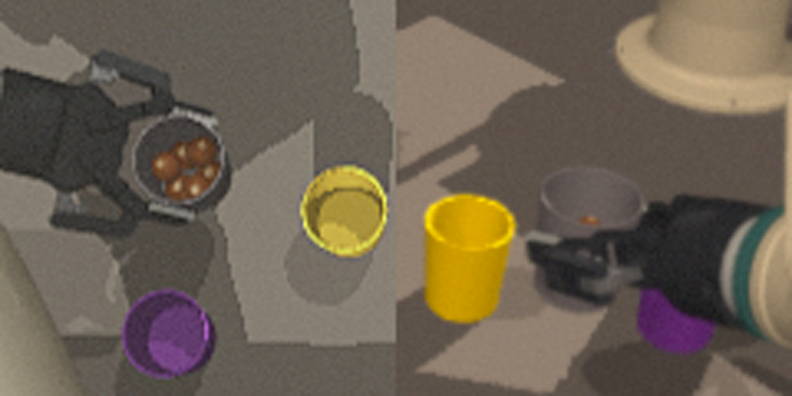

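The beaker is lifted upright with all six nuts in it, at crop (180,165). The purple and yellow beakers have not moved. Next is the carry to the bowl.

Request:
arm_command(
  series=[
    [[-0.06,0.01,0.08,0.01,0,0],[-0.14,0.03,0.19,0.02,0,0.01],[-0.22,0.04,0.3,0.03,0,0.01],[-0.3,0.06,0.41,0.03,0,0.01],[-0.38,0.07,0.52,0.04,0,0.02],[-0.46,0.09,0.63,0.05,0,0.02],[-0.54,0.11,0.74,0.06,0,0.03],[-0.61,0.12,0.84,0.07,0,0.03]],
  ],
)

```text
t: 17.8
eef_pos: [0.5131, 0.0832, 0.1584]
tcp_rot: [0.333, 0.664, 0.522, -0.42]
force: [-0.6, -0.1, -1.5]
grip_width: 0.0661
```

Request:
arm_command(
  series=[
    [[-0.08,0.02,0.1,0.01,0,0],[-0.15,0.04,0.21,0.02,0,0.01],[-0.22,0.06,0.31,0.03,0,0.01],[-0.3,0.08,0.42,0.03,0,0.01],[-0.38,0.11,0.52,0.04,0,0.02],[-0.45,0.13,0.62,0.05,0,0.02],[-0.52,0.15,0.73,0.06,0,0.03],[-0.6,0.17,0.83,0.07,0,0.03]],
  ],
)

```text
t: 18.8
eef_pos: [0.506, -0.0186, 0.1773]
tcp_rot: [0.32, 0.679, 0.502, -0.43]
force: [-0.1, -0.7, -1.2]
grip_width: 0.0656
```

Request:
arm_command(
  series=[
    [[-0.08,0.03,0.11,0.01,0,0],[-0.16,0.06,0.22,0.02,0,0.01],[-0.24,0.1,0.33,0.03,0,0.01],[-0.32,0.13,0.44,0.03,0,0.01],[-0.4,0.16,0.55,0.04,0,0.02],[-0.47,0.19,0.64,0.05,0,0.02],[-0.54,0.22,0.74,0.06,0,0.03],[-0.6,0.24,0.82,0.07,0,0.03]],
  ],
)

```text
t: 19.8
eef_pos: [0.5001, -0.1209, 0.1968]
tcp_rot: [0.306, 0.693, 0.482, -0.44]
force: [0.7, -0.3, -2.0]
grip_width: 0.0656
```

```bash
python3 log.py
python3 - <<'E'
from mv import *
from h import optics,nets,proj,wood,tri,cv2,onz
s=optics.capture("scene");t=optics.capture("top")
cs,_,_=wood(s,(265,130,330,160));ct,dt,lt=wood(t,(380,205,430,275));print("grip now",tri(s,cs,t,ct),lt)
p,T,q=now();g=p-GO*T.apply([0,0,1]);be=-80
G=bo+.045*xb-.055*d2(be)+[0,0,.145]
fs=[(g+(G-g)*f,tilt(T,be,th)) for f,th in((.4,35),(.8,68),(1,92),(1,115))]
go(fs,(np.r_[HAND,RIM],.005))
E
```

```text
19.8 q [ 0.1346  0.4043  1.3922 -1.0023  1.896   0.4335] p [ 0.5001 -0.1209  0.1968] quat [ 0.3061  0.6931  0.4821 -0.4398] F [ 0.7479 -0.2861 -1.9917] w 0.0656
grip now (array([ 0.5 , -0.21,  0.14]), np.float64(0.023622699936314065)) 34.2554123764394
row [0.31, -0.04, 0.07, 0.17, 0.67, -0.36] ok q [-0.03  0.34  1.31 -0.53  1.87  0.09] g [ 0.506 -0.104  0.181] clear 0.078
row [0.21, 0.04, 0.16, 0.15, 0.63, -0.33] ok q [-0.23  0.43  1.21 -0.1   1.98 -0.2 ] g [ 0.506 -0.104  0.157] clear 0.056
row [0.07, 0.03, 0.1, 0.12, 0.46, -0.25] ok q [-0.35  0.57  1.11  0.19  2.14 -0.37] g [ 0.506 -0.104  0.145] clear 0.041
row [0.06, -0.02, -0.01, 0.11, 0.44, -0.23] ok q [-0.44  0.73  1.01  0.46  2.33 -0.46] g [ 0.506 -0.104  0.145] clear 0.023
```

Request:
arm_command(
  series=[
    [[0.04,0,0.01,0.02,0.08,-0.04],[0.08,-0.01,0.02,0.04,0.17,-0.09],[0.12,-0.02,0.03,0.06,0.25,-0.14],[0.16,-0.02,0.03,0.09,0.34,-0.18],[0.19,-0.02,0.04,0.11,0.42,-0.22],[0.23,-0.03,0.05,0.13,0.5,-0.27],[0.27,-0.04,0.06,0.15,0.59,-0.32],[0.31,-0.04,0.07,0.17,0.67,-0.36]],
  ],
)

```text
t: 20.9
eef_pos: [0.4988, -0.112, 0.1656]
tcp_rot: [0.06, 0.728, 0.607, -0.313]
force: [0.2, 0.3, -1.3]
grip_width: 0.0655
```

Request:
arm_command(
  series=[
    [[0.03,0,0.02,0.02,0.08,-0.04],[0.05,0.01,0.04,0.04,0.16,-0.08],[0.08,0.02,0.06,0.06,0.24,-0.12],[0.1,0.02,0.08,0.08,0.32,-0.16],[0.13,0.02,0.1,0.09,0.39,-0.21],[0.16,0.03,0.12,0.11,0.47,-0.25],[0.18,0.04,0.14,0.13,0.55,-0.29],[0.21,0.04,0.16,0.15,0.63,-0.33]],
  ],
)

```text
t: 21.9
eef_pos: [0.4978, -0.1029, 0.1405]
tcp_rot: [-0.173, 0.7, 0.672, -0.166]
force: [-0.2, -0.2, -1.4]
grip_width: 0.0656
```

Request:
arm_command(
  series=[
    [[0.01,0,0.01,0.01,0.06,-0.03],[0.02,0.01,0.03,0.03,0.12,-0.06],[0.03,0.01,0.04,0.04,0.17,-0.09],[0.04,0.02,0.05,0.06,0.23,-0.12],[0.04,0.02,0.06,0.08,0.29,-0.16],[0.05,0.02,0.08,0.09,0.35,-0.19],[0.06,0.03,0.09,0.1,0.4,-0.22],[0.07,0.03,0.1,0.12,0.46,-0.25]],
  ],
)

```text
t: 22.9
eef_pos: [0.496, -0.0959, 0.1304]
tcp_rot: [-0.339, 0.641, 0.686, -0.051]
force: [-0.2, -0.1, -1.0]
grip_width: 0.0659
```

Request:
arm_command(
  series=[
    [[0.01,0,0,0.01,0.06,-0.03],[0.02,0,0,0.03,0.11,-0.06],[0.02,-0.01,0,0.04,0.17,-0.09],[0.03,-0.01,0,0.06,0.22,-0.12],[0.04,-0.01,-0.01,0.07,0.28,-0.15],[0.05,-0.02,-0.01,0.08,0.33,-0.18],[0.05,-0.02,-0.01,0.1,0.39,-0.2],[0.06,-0.02,-0.01,0.11,0.44,-0.23]],
  ],
)

```text
t: 23.9
eef_pos: [0.4951, -0.0912, 0.1343]
tcp_rot: [-0.483, 0.561, 0.67, 0.061]
force: [0.2, 0.2, -1.1]
grip_width: 0.0659
```

```bash
python3 log.py
python3 - <<'E'
from h import *
s=optics.capture("scene");t=optics.capture("top")
a=t["img"][170:310,330:470,::-1];b=s["img"][80:220,230:370,::-1]
cv2.imwrite("pics/pour.png",cv2.resize(np.hstack([a,b]),None,fx=2.8,fy=2.8,interpolation=cv2.INTER_CUBIC))
E
```

```text
23.9 q [-0.4366  0.7332  1.0034  0.4582  2.3322 -0.46  ] p [ 0.4951 -0.0912  0.1343] quat [-0.4828  0.561   0.6697  0.0608] F [ 0.2379  0.2065 -1.0831] w 0.0659
```

View pics/pour.png

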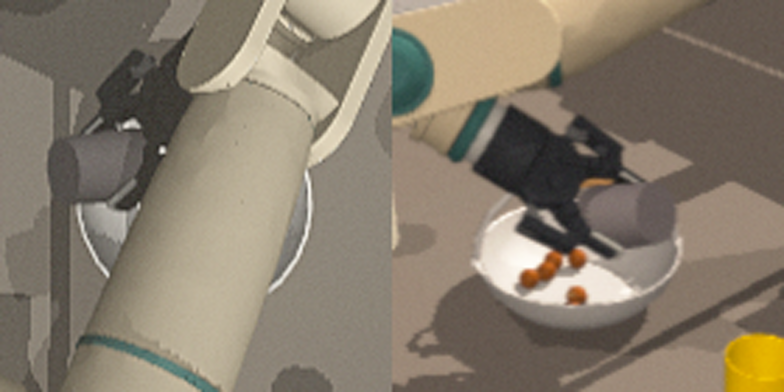

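Five nuts show in the bowl, at crop (530,277), (545,270), (553,260), (577,258) and (577,294). The sixth may be hidden behind the gripper. I'll untilt and look into both the beaker and the bowl.

Run:
```python
from mv import *
p,T,q=now();g=p-GO*T.apply([0,0,1]);be=-80
G1=np.array([.506,-.104,.205])
go([(g,tilt(T,be,-23)),(g+[0,0,.012],tilt(T,be,-55)),(g+[0,0,.036],tilt(T,be,-85)),(G1,tilt(T,be,-115))],(np.r_[HAND,RIM],.005))
```

```text
row [-0.06, 0.01, -0.01, -0.11, -0.44, 0.24] ok q [-0.35  0.57  1.11  0.19  2.14 -0.37] g [ 0.506 -0.103  0.144] clear 0.025
row [-0.05, -0.05, -0.11, -0.15, -0.61, 0.32] ok q [-0.18  0.41  1.24 -0.2   1.94 -0.14] g [ 0.506 -0.103  0.155] clear 0.041
row [-0.11, -0.1, -0.24, -0.15, -0.57, 0.31] ok q [-0.    0.34  1.33 -0.59  1.86  0.15] g [ 0.506 -0.103  0.18 ] clear 0.059
row [-0.24, -0.05, -0.21, -0.14, -0.58, 0.31] ok q [ 0.14  0.4   1.39 -1.    1.9   0.43] g [ 0.506 -0.103  0.205] clear 0.08
```

Request:
arm_command(
  series=[
    [[0,0,0,0,0,0],[0,0,0,0,0,0],[-0.01,0,0,-0.02,-0.07,0.04],[-0.02,0,0,-0.04,-0.15,0.08],[-0.03,0,0,-0.06,-0.22,0.12],[-0.04,0,-0.01,-0.07,-0.29,0.16],[-0.05,0.01,-0.01,-0.09,-0.37,0.2],[-0.06,0.01,-0.01,-0.11,-0.44,0.24]],
  ],
)

```text
t: 25.0
eef_pos: [0.4962, -0.0955, 0.1308]
tcp_rot: [-0.337, 0.644, 0.684, -0.054]
force: [0.9, -0.7, -1.0]
grip_width: 0.0656
```

Request:
arm_command(
  series=[
    [[-0.01,-0.01,-0.01,-0.02,-0.08,0.04],[-0.01,-0.01,-0.03,-0.04,-0.15,0.08],[-0.02,-0.02,-0.04,-0.06,-0.23,0.12],[-0.03,-0.02,-0.05,-0.08,-0.3,0.16],[-0.03,-0.03,-0.07,-0.09,-0.38,0.2],[-0.04,-0.04,-0.08,-0.11,-0.46,0.24],[-0.04,-0.04,-0.1,-0.13,-0.53,0.28],[-0.05,-0.05,-0.11,-0.15,-0.61,0.32]],
  ],
)

```text
t: 26.0
eef_pos: [0.4975, -0.1049, 0.1399]
tcp_rot: [-0.118, 0.712, 0.661, -0.207]
force: [0.4, -0.3, -0.8]
grip_width: 0.0656
```

Request:
arm_command(
  series=[
    [[-0.01,-0.01,-0.03,-0.02,-0.07,0.04],[-0.03,-0.03,-0.06,-0.04,-0.14,0.08],[-0.04,-0.04,-0.09,-0.06,-0.21,0.12],[-0.06,-0.05,-0.12,-0.08,-0.28,0.16],[-0.07,-0.06,-0.15,-0.09,-0.36,0.19],[-0.08,-0.08,-0.18,-0.11,-0.43,0.23],[-0.1,-0.09,-0.21,-0.13,-0.5,0.27],[-0.11,-0.1,-0.24,-0.15,-0.57,0.31]],
  ],
)

```text
t: 27.0
eef_pos: [0.4988, -0.1122, 0.1671]
tcp_rot: [0.098, 0.728, 0.591, -0.333]
force: [1.1, -0.1, -0.7]
grip_width: 0.0659
```

Request:
arm_command(
  series=[
    [[-0.03,-0.01,-0.03,-0.02,-0.07,0.04],[-0.06,-0.01,-0.05,-0.04,-0.14,0.08],[-0.09,-0.02,-0.08,-0.05,-0.22,0.12],[-0.12,-0.02,-0.1,-0.07,-0.29,0.16],[-0.15,-0.03,-0.13,-0.09,-0.36,0.19],[-0.18,-0.04,-0.16,-0.11,-0.43,0.23],[-0.21,-0.04,-0.18,-0.12,-0.5,0.27],[-0.24,-0.05,-0.21,-0.14,-0.58,0.31]],
  ],
)

```text
t: 28.0
eef_pos: [0.5001, -0.1187, 0.1987]
tcp_rot: [0.307, 0.694, 0.479, -0.441]
force: [-0.2, 0.2, -1.7]
grip_width: 0.0658
```

```bash
python3 log.py
python3 - <<'E'
from mv import *
from h import optics,cv2
s=optics.capture("scene");t=optics.capture("top")
a=t["img"][170:310,330:470,::-1];b=s["img"][90:230,230:370,::-1]
cv2.imwrite("pics/after.png",cv2.resize(np.hstack([a,b]),None,fx=2.8,fy=2.8,interpolation=cv2.INTER_CUBIC))
T=ori(-100,-25);k=T.apply([0,0,1]);gd=np.array([.522,.203,.0455])
go([(gd+[0,0,.1],T),(gd,T)],(CUPS,0))
E
```

```text
28.0 q [ 0.1384  0.4066  1.3875 -1.0043  1.9043  0.4376] p [ 0.5001 -0.1187  0.1987] quat [ 0.3074  0.6938  0.4791 -0.441 ] F [-0.1631  0.2043 -1.7015] w 0.0658
row [0.59, -0.3, -0.8, -0.07, 0.0, -0.03] ok q [ 0.31  0.48  1.33 -0.95  1.99  0.52] g [ 0.511 -0.     0.186] clear 0.083
row [0.6, -0.24, -0.81, -0.07, 0.0, -0.03] ok q [ 0.47  0.61  1.2  -0.9   2.06  0.58] g [0.516 0.101 0.165] clear 0.069
row [0.6, -0.17, -0.83, -0.07, 0.0, -0.03] ok q [ 0.61  0.77  1.   -0.87  2.15  0.6 ] g [0.522 0.203 0.146] clear 0.066
row [0.91, -0.01, 0.43, -0.0, 0.0, -0.01] ok q [ 0.61  0.91  1.   -0.81  2.05  0.72] g [0.522 0.203 0.045] clear 0.022
```

View pics/after.png

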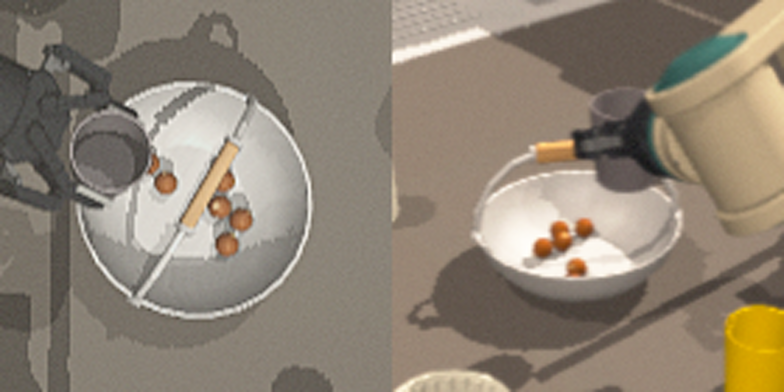

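All six nuts are in the bowl, at crop (152,163), (165,183), (228,180), (219,206), (242,218) and (227,244). The beaker is empty. Now carrying it back.

Request:
arm_command(
  series=[
    [[0.07,-0.03,-0.1,-0.01,0,0],[0.15,-0.07,-0.2,-0.02,0,-0.01],[0.22,-0.11,-0.3,-0.03,0,-0.01],[0.3,-0.15,-0.4,-0.04,0,-0.02],[0.37,-0.19,-0.5,-0.05,0,-0.02],[0.45,-0.23,-0.6,-0.06,0,-0.02],[0.52,-0.26,-0.7,-0.07,0,-0.03],[0.59,-0.3,-0.8,-0.07,0,-0.03]],
  ],
)

```text
t: 29.1
eef_pos: [0.5063, -0.0164, 0.1783]
tcp_rot: [0.32, 0.679, 0.5, -0.431]
force: [0.2, -0.9, -1.1]
grip_width: 0.0659
```

Request:
arm_command(
  series=[
    [[0.07,-0.03,-0.1,-0.01,0,0],[0.15,-0.06,-0.2,-0.02,0,-0.01],[0.22,-0.09,-0.3,-0.03,0,-0.01],[0.3,-0.12,-0.4,-0.04,0,-0.02],[0.37,-0.15,-0.5,-0.05,0,-0.02],[0.45,-0.18,-0.6,-0.06,0,-0.02],[0.52,-0.21,-0.7,-0.07,0,-0.03],[0.6,-0.24,-0.81,-0.07,0,-0.03]],
  ],
)

```text
t: 30.1
eef_pos: [0.5126, 0.0851, 0.1581]
tcp_rot: [0.334, 0.664, 0.519, -0.421]
force: [-1.6, 0.2, 0.2]
grip_width: 0.0654
```

Request:
arm_command(
  series=[
    [[0.07,-0.02,-0.1,-0.01,0,0],[0.15,-0.04,-0.21,-0.02,0,-0.01],[0.22,-0.06,-0.31,-0.03,0,-0.01],[0.3,-0.09,-0.42,-0.04,0,-0.02],[0.37,-0.11,-0.52,-0.05,0,-0.02],[0.45,-0.13,-0.63,-0.06,0,-0.02],[0.52,-0.15,-0.73,-0.07,0,-0.03],[0.6,-0.17,-0.83,-0.07,0,-0.03]],
  ],
)

```text
t: 31.1
eef_pos: [0.5201, 0.1868, 0.1387]
tcp_rot: [0.347, 0.649, 0.539, -0.411]
force: [-0.1, -0.8, -1.1]
grip_width: 0.0654
```

```bash
python3 log.py
python3 - <<'E'
from mv import *
T=R.from_quat([.648,.541,-.4089,.3467]);gd=np.array([.5189,.1865,.0386])-GO*T.apply([0,0,1])
go([(gd,T)],(CUPS,0))
E
```

```text
31.1 q [ 0.6068  0.7763  0.9912 -0.8727  2.1469  0.6024] p [0.5201 0.1868 0.1387] quat [ 0.3469  0.6488  0.5387 -0.4106] F [-0.0549 -0.8263 -1.1325] w 0.0654
row [0.9, -0.02, 0.43, -0.01, 0.0, -0.0] ok q [ 0.61  0.9   1.01 -0.81  2.05  0.73] g [0.522 0.203 0.047] clear 0.024
```

Request:
arm_command(
  series=[
    [[0.15,0,0.07,0,0,0],[0.3,-0.01,0.14,0,0,0],[0.44,-0.01,0.21,0,0,0],[0.57,-0.01,0.27,0,0,0],[0.68,-0.01,0.32,-0.01,0,0],[0.78,-0.02,0.37,-0.01,0,0],[0.86,-0.02,0.41,-0.01,0,0],[0.9,-0.02,0.43,-0.01,0,0]],
  ],
)

```text
t: 32.1
eef_pos: [0.5186, 0.1851, 0.0385]
tcp_rot: [0.349, 0.647, 0.54, -0.409]
force: [-0.9, 0.0, -0.1]
grip_width: 0.0656
```

Request:
arm_command(
  series=[
    [[0.01,0,0,0,0,0],[0.01,0,0,0,0,0],[0.01,0,0,0,0,0],[0.01,0,0,0,0,0],[0.01,0,0,0,0,0],[0.01,0,0,0,0,0],[0.01,0,0,0,0,0],[0.01,0,0,0,0,0]],
  ],
  gripper=100,
)

```text
t: 33.1
eef_pos: [0.5188, 0.1856, 0.0381]
tcp_rot: [0.349, 0.647, 0.54, -0.409]
force: [0.0, 0.3, -0.3]
grip_width: 0.0854
```

Request:
arm_command(
  series=[
    [[0,0,-0.1,0,0,0],[0,0,-0.22,0,0,0],[0,0,-0.35,0,0,0],[0,0,-0.48,0,0,0],[0,0,-0.61,0,0,0],[0,0,-0.74,0,0,0],[0,0,-0.87,0,0,0],[0,0,-1,0,0,0]],
  ],
)

```text
t: 34.1
eef_pos: [0.5339, 0.2762, 0.0809]
tcp_rot: [0.349, 0.648, 0.54, -0.408]
force: [-0.2, -0.5, -0.3]
grip_width: 0.0854
```

```bash
python3 log.py
python3 - <<'E'
from mv import *
from h import optics,cv2,fitbox,nets,px,wood,tri,onz,proj
s=optics.capture("scene");t=optics.capture("top")
a=t["img"][180:300,180:300,::-1];b=s["img"][165:285,340:460,::-1]
cv2.imwrite("pics/placed.png",cv2.resize(np.hstack([a,b]),None,fx=3.3,fy=3.3,interpolation=cv2.INTER_CUBIC))
cs,_,ls=wood(s,(265,130,330,160));ct,dt,lt=wood(t,(380,205,430,275));X,e=tri(s,cs,t,ct);print("grip",X.round(4),e,cs,ct,lt)
a=onz(t,ct+dt*lt/2,X[2]);b=onz(t,ct-dt*lt/2,X[2]);print(np.degrees(np.arctan2(*(a-b)[1::-1])),np.linalg.norm(a-b))
E
```

```text
34.1 q [ 0.6932  1.051   0.6764 -0.8449  2.2305  0.6305] p [0.5339 0.2762 0.0809] quat [ 0.3494  0.6475  0.5403 -0.4082] F [-0.2357 -0.5082 -0.3233] w 0.0854
grip [ 0.49 -0.2   0.15] 0.00036738036406212224 [295.48 142.83] [406.07 236.54] 34.116616210204775
152.95878297940635 0.08808526159849596
```

View pics/placed.png

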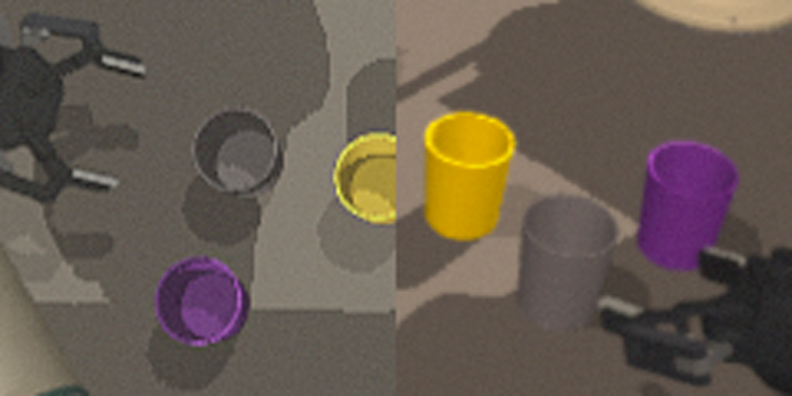

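The beaker is upright and empty at its old spot, top crop (236,152). The yellow and purple beakers are untouched. Next is the bowl grip. I'll re-measure it with a stricter wood mask, because a nut lying beside the grip may have merged into the last one.

Run:
```python
from mv import *
from h import optics,cv2,tri,onz
np.set_printoptions(precision=4,suppress=True)
def wood2(p,box):
    a,b,c,d=box;im=p["img"][b:d,a:c].astype(int)
    m=((im[...,0]-im[...,2]>45)&(im[...,1]>.6*im[...,0])&(im[...,0]>140)).astype(np.uint8)
    n,l,st,ce=cv2.connectedComponentsWithStats(m);k=1+st[1:,4].argmax();ys,xs=np.where(l==k)
    r=cv2.minAreaRect(np.stack([xs+a,ys+b],1).astype(np.float32));return r
s=optics.capture("scene");t=optics.capture("top")
rs=wood2(s,(265,130,330,160));rt=wood2(t,(380,205,430,275));print(rs,rt,tri(s,rs[0],t,rt[0]))
bx=cv2.boxPoints(rt);e=[bx[i]-bx[(i+1)%4] for i in(0,1)];v=max(e,key=np.linalg.norm)
c=np.array(rt[0]);d=onz(t,c+v/2,.148)-onz(t,c-v/2,.148);print("az",np.degrees(np.arctan2(d[1],d[0])),np.linalg.norm(d))
Gp=np.array([.493,-.197,.148])
for sg in(1,-1):
    T=ori(-30,-90,0,sg)
    go([([.53,.28,.20],ori(-100,-45)),([.49,.0,.30],T),(Gp+[0,0,.09],T),(Gp,T)],(np.r_[cyl((.522,.206)),CUPS],0));print()
```

```text
((295.468994140625, 142.62759399414062), (7.6401848793029785, 29.564191818237305), 85.2363510131836) ((406.4922180175781, 236.87045288085938), (9.357604026794434, 33.2554817199707), 30.256441116333008) (array([ 0.4898, -0.2019,  0.1479]), np.float64(0.00036892558211902755))
az 149.74206246957456 0.08591870941758414
row [-0.5, -0.02, -0.18, 0.01, 0.22, -0.01] ok q [ 0.67  0.86  0.78 -0.73  2.18  0.63] g [0.533 0.286 0.144] clear 0.055
row [-0.47, -0.02, -0.27, 0.01, 0.22, -0.01] ok q [ 0.64  0.7   0.84 -0.61  2.14  0.61] g [0.53 0.28 0.2 ] clear 0.079
row [-0.86, 0.03, 0.42, -0.21, 0.29, -0.49] ok q [ 0.5   0.29  1.24 -0.5   1.84  0.16] g [0.515 0.187 0.235] clear 0.119
row [-0.86, -0.36, 0.19, -0.21, 0.29, -0.49] ok q [ 0.25  0.    1.43 -0.28  1.7  -0.45] g [0.501 0.093 0.268] clear 0.141
row [-0.67, -0.66, -0.08, -0.21, 0.29, -0.49] ok q [-0.08 -0.06  1.41  0.01  1.79 -1.13] g [0.49 0.   0.3 ] clear 0.175
row [-0.5, -0.85, 0.31, 0.0, -0.0, 0.0] ok q [-0.27 -0.02  1.44  0.01  1.73 -1.32] g [ 0.491 -0.098  0.269] clear 0.201
row [-0.5, -0.85, 0.3, 0.0, -0.0, 0.0] ok q [-0.45  0.07  1.
[... 431 characters left out ...]
0.03, 0.42, 0.32, 0.23, 0.77] ok q [ 0.42  0.48  1.01 -0.37  2.11  1.16] g [0.52  0.186 0.234] clear 0.12
row [-0.71, 0.6, 0.18, 0.32, 0.23, 0.77] ok q [ 0.18  0.21  1.22 -0.16  1.97  1.63] g [0.507 0.092 0.268] clear 0.137
row [-0.25, 0.91, -0.1, 0.32, 0.23, 0.77] ok q [-0.08 -0.06  1.42  0.01  1.79  2.02] g [0.49 0.   0.3 ] clear 0.172
row [0.51, 0.84, 0.3, -0.01, 0.0, -0.01] ok q [-0.27 -0.03  1.44  0.    1.73  1.82] g [ 0.491 -0.098  0.269] clear 0.202
row [0.51, 0.85, 0.31, -0.01, 0.0, -0.01] ok q [-0.45  0.07  1.41 -0.01  1.67  1.64] g [ 0.493 -0.197  0.238] clear 0.21
row [0.0, -0.01, 0.9, 0.01, 0.0, 0.01] ok q [-0.45  0.12  1.53  0.    1.49  1.65] g [ 0.493 -0.197  0.148] clear 0.136
```

Request:
arm_command(
  series=[
    [[-0.1,0,-0.04,0,0.04,0],[-0.2,0,-0.07,0,0.09,0],[-0.3,-0.01,-0.11,0,0.13,0],[-0.4,-0.01,-0.14,0.01,0.18,-0.01],[-0.5,-0.02,-0.18,0.01,0.22,-0.01],[-0.5,-0.02,-0.18,0.01,0.22,-0.01],[-0.5,-0.02,-0.18,0.01,0.22,-0.01],[-0.5,-0.02,-0.18,0.01,0.22,-0.01]],
  ],
)

```text
t: 35.3
eef_pos: [0.5303, 0.2706, 0.1321]
tcp_rot: [0.297, 0.679, 0.569, -0.356]
force: [0.7, -0.9, 0.3]
grip_width: 0.0856
```

Request:
arm_command(
  series=[
    [[-0.1,0,-0.05,0,0.04,0],[-0.2,0,-0.1,0,0.09,0],[-0.3,-0.01,-0.16,0,0.13,0],[-0.4,-0.01,-0.22,0.01,0.18,-0.01],[-0.47,-0.02,-0.27,0.01,0.22,-0.01],[-0.47,-0.02,-0.27,0.01,0.22,-0.01],[-0.47,-0.02,-0.27,0.01,0.22,-0.01],[-0.47,-0.02,-0.27,0.01,0.22,-0.01]],
  ],
)

```text
t: 36.3
eef_pos: [0.5275, 0.2664, 0.1862]
tcp_rot: [0.243, 0.706, 0.594, -0.299]
force: [-1.2, 0.5, 0.2]
grip_width: 0.0852
```

Request:
arm_command(
  series=[
    [[-0.12,0,0.06,-0.03,0.04,-0.07],[-0.25,0.01,0.12,-0.06,0.08,-0.14],[-0.37,0.01,0.18,-0.09,0.12,-0.21],[-0.49,0.02,0.24,-0.12,0.17,-0.28],[-0.61,0.02,0.3,-0.15,0.21,-0.35],[-0.74,0.03,0.36,-0.18,0.25,-0.42],[-0.86,0.03,0.42,-0.21,0.29,-0.49],[-0.86,0.03,0.42,-0.21,0.29,-0.49]],
  ],
)

```text
t: 37.3
eef_pos: [0.5151, 0.1762, 0.2192]
tcp_rot: [0.17, 0.588, 0.763, -0.208]
force: [-0.2, -0.3, -0.4]
grip_width: 0.0855
```

Request:
arm_command(
  series=[
    [[-0.12,-0.05,0.03,-0.03,0.04,-0.07],[-0.25,-0.1,0.05,-0.06,0.08,-0.14],[-0.37,-0.15,0.08,-0.09,0.12,-0.21],[-0.49,-0.21,0.11,-0.12,0.17,-0.28],[-0.61,-0.26,0.14,-0.15,0.21,-0.35],[-0.74,-0.31,0.16,-0.18,0.25,-0.42],[-0.86,-0.36,0.19,-0.21,0.29,-0.49],[-0.86,-0.36,0.19,-0.21,0.29,-0.49]],
  ],
)

```text
t: 38.3
eef_pos: [0.5025, 0.0876, 0.25]
tcp_rot: [0.087, 0.436, 0.89, -0.106]
force: [0.3, -0.0, -1.1]
grip_width: 0.0851
```

Request:
arm_command(
  series=[
    [[-0.1,-0.09,-0.01,-0.03,0.04,-0.07],[-0.19,-0.19,-0.02,-0.06,0.08,-0.14],[-0.29,-0.28,-0.03,-0.09,0.12,-0.21],[-0.38,-0.38,-0.05,-0.12,0.17,-0.28],[-0.48,-0.47,-0.06,-0.15,0.21,-0.35],[-0.57,-0.57,-0.07,-0.18,0.25,-0.42],[-0.67,-0.66,-0.08,-0.21,0.29,-0.49],[-0.67,-0.66,-0.08,-0.21,0.29,-0.49]],
  ],
)

```text
t: 39.3
eef_pos: [0.4906, -0.0003, 0.281]
tcp_rot: [-0.001, 0.259, 0.966, 0.002]
force: [-0.8, 0.3, -1.1]
grip_width: 0.0854
```

```bash
python3 log.py
python3 - <<'E'
from mv import *
from h import optics,cv2,proj
s=optics.capture("scene");t=optics.capture("top")
def bar(c,az):
    d=.044*d2(az);w=.007*d2(az+90);return np.array([c+d+w,c+d-w,c-d-w,c-d+w])
out=[]
for p,(x,y) in((t,(345,180)),(s,(240,110))):
    im=cv2.resize(p["img"][y:y+110,x:x+110,::-1],None,fx=3.6,fy=3.6,interpolation=cv2.INTER_CUBIC)
    for c,col in(((.493,-.197,.158),(0,255,0)),((.4898,-.2019,.158),(255,0,0))):
        u=((proj(p,bar(np.array(c),150))-[x,y]+.5)*3.6-.5).round().astype(np.int32)
        cv2.polylines(im,[u[:,None]],True,col,1)
        rm=((proj(p,[np.array(c)+.113*d2(a)-[0,0,.096] for a in range(0,360,6)])-[x,y]+.5)*3.6-.5).round().astype(np.int32)
        for r in rm: cv2.circle(im,tuple(int(v) for v in r),1,col,-1)
    out.append(im)
cv2.imwrite("pics/grip.png",np.hstack(out))
E
```

```text
39.3 q [-0.078  -0.0514  1.4063  0.0038  1.7875 -1.1244] p [ 0.4906 -0.0003  0.281 ] quat [-0.0008  0.2588  0.9659  0.0018] F [-0.7985  0.3084 -1.1001] w 0.0854
```

View pics/grip.png

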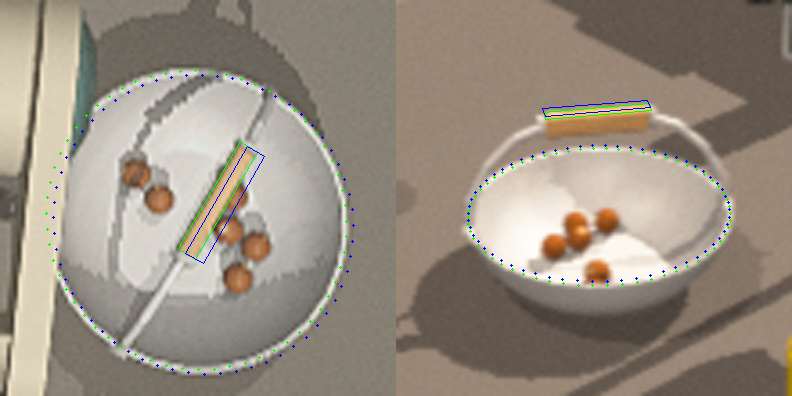

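The green outline (original fit at (0.493, -0.197), 150°) lies on the wood in both views. The blue one was biased by the nut at (240,195). I'll go to the grip with the green fit. All six nuts are still visible in the bowl.

Run:
```python
from mv import *
Gp=np.array([.493,-.197,.148]);T=ori(-30,-90)
go([(Gp+[0,0,.09],T),(Gp,T)],(CUPS,0))
```

```text
row [-0.5, -0.85, 0.3, 0.0, -0.0, 0.0] ok q [-0.27 -0.02  1.44  0.    1.73 -1.32] g [ 0.491 -0.098  0.269] clear 0.201
row [-0.51, -0.85, 0.31, 0.0, -0.0, 0.0] ok q [-0.45  0.07  1.41  0.    1.67 -1.5 ] g [ 0.493 -0.197  0.238] clear 0.209
row [-0.0, -0.0, 0.9, 0.0, -0.0, 0.0] ok q [-0.45  0.12  1.53  0.    1.49 -1.5 ] g [ 0.493 -0.197  0.148] clear 0.136
```

Request:
arm_command(
  series=[
    [[-0.07,-0.12,0.04,0,0,0],[-0.14,-0.24,0.09,0,0,0],[-0.21,-0.36,0.13,0,0,0],[-0.29,-0.49,0.17,0,0,0],[-0.36,-0.61,0.21,0,0,0],[-0.43,-0.73,0.26,0,0,0],[-0.5,-0.85,0.3,0,0,0],[-0.5,-0.85,0.3,0,0,0]],
  ],
)

```text
t: 40.4
eef_pos: [0.4912, -0.0995, 0.2507]
tcp_rot: [-0.001, 0.258, 0.966, 0.002]
force: [0.7, 0.8, -0.3]
grip_width: 0.0853
```

Request:
arm_command(
  series=[
    [[-0.07,-0.12,0.04,0,0,0],[-0.14,-0.24,0.09,0,0,0],[-0.21,-0.36,0.13,0,0,0],[-0.29,-0.49,0.17,0,0,0],[-0.36,-0.61,0.21,0,0,0],[-0.43,-0.73,0.26,0,0,0],[-0.51,-0.85,0.31,0,0,0],[-0.51,-0.85,0.31,0,0,0]],
  ],
)

```text
t: 41.4
eef_pos: [0.4931, -0.1984, 0.219]
tcp_rot: [-0.001, 0.258, 0.966, 0.002]
force: [-0.6, -0.4, -0.8]
grip_width: 0.0857
```

Request:
arm_command(
  series=[
    [[0,0,0.13,0,0,0],[0,0,0.26,0,0,0],[0,0,0.39,0,0,0],[0,0,0.52,0,0,0],[0,0,0.65,0,0,0],[0,0,0.77,0,0,0],[0,0,0.87,0,0,0],[0,0,0.9,0,0,0]],
  ],
)

```text
t: 42.4
eef_pos: [0.4932, -0.1971, 0.1289]
tcp_rot: [-0.001, 0.257, 0.966, 0.002]
force: [-0.2, 0.3, 0.5]
grip_width: 0.0852
```

```bash
python3 log.py
python3 - <<'E'
from mv import *
from h import optics,cv2
p,T,q=now();print(T.apply([0,0,1]),"jaw az",np.degrees(np.arctan2(*T.apply([0,1,0])[1::-1])))
s=optics.capture("scene");t=optics.capture("top")
cv2.imwrite("pics/pregrip.png",np.hstack([cv2.resize(i["img"][y:y+110,x:x+110,::-1],None,fx=3.6,fy=3.6,interpolation=cv2.INTER_CUBIC) for i,x,y in((t,345,180),(s,240,100))]))
E
```

```text
42.4 q [-0.4521  0.1272  1.5269  0.0046  1.4896 -1.5027] p [ 0.4932 -0.1971  0.1289] quat [-0.0006  0.2573  0.9663  0.0024] F [-0.2146  0.3382  0.4702] w 0.0852
[ 0.    0.01 -1.  ] jaw az 60.17493813900083
```

View pics/pregrip.png

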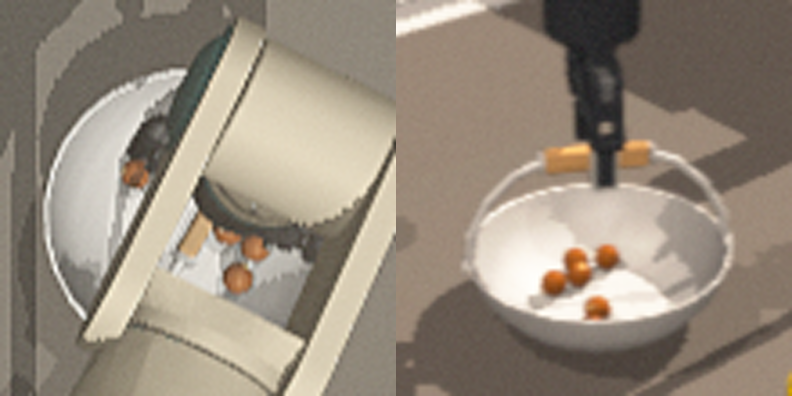

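The near finger sits over the middle of the grip, at crop (603,155), with the grip spanning 545 to 652. Now I'll close, then lift slowly.

Request:
arm_command(
  series=[
    [[0,0,0,0,0,0],[0,0,0,0,0,0],[0,0,0,0,0,0],[0,0,0,0,0,0],[0,0,0,0,0,0],[0,0,0,0,0,0],[0,0,0,0,0,0],[0,0,0,0,0,0]],
  ],
  gripper=0,
  grip_force=80,
)

```text
t: 43.5
eef_pos: [0.4937, -0.197, 0.13]
tcp_rot: [0.0, 0.257, 0.966, 0.002]
force: [0.8, 2.2, 3.0]
grip_width: 0.0129
```

Request:
arm_command(
  series=[
    [[0,0,0,0,0,0],[0,0,0,0,0,0],[0,0,-0.01,0,0,0],[0,0,-0.03,0,0,0],[0,0,-0.05,0,0,0],[0,0,-0.08,0,0,0],[0,0,-0.11,0,0,0],[0,0,-0.13,0,0,0]],
  ],
)

```text
t: 44.5
eef_pos: [0.4935, -0.1973, 0.143]
tcp_rot: [0.0, 0.257, 0.966, 0.002]
force: [0.8, 1.2, -5.1]
grip_width: 0.0125
```

```bash
python3 log.py; python3 -c "
from h import *
o=readout.get_obs();print(o['torque'])"
```

```text
44.5 q [-0.4522  0.1159  1.5103  0.0045  1.5162 -1.5027] p [ 0.4935 -0.1973  0.143 ] quat [0.0001 0.2573 0.9663 0.0023] F [ 0.7831  1.2077 -5.0921] w 0.0125
[-0.01754006 -0.00867275 -0.03381887]
```

Request:
arm_command(
  series=[
    [[0,0,-0.04,0,0,0],[0,0,-0.1,0,0,0],[0,0,-0.16,0,0,0],[0,0,-0.22,0,0,0],[0,0,-0.28,0,0,0],[0,0,-0.34,0,0,0],[0,0,-0.4,0,0,0],[0,0,-0.44,0,0,0]],
  ],
)

```text
t: 45.5
eef_pos: [0.4935, -0.1975, 0.1872]
tcp_rot: [0.0, 0.257, 0.966, 0.002]
force: [0.5, 0.3, -4.6]
grip_width: 0.0131
```

Request:
arm_command(
  series=[
    [[0,0,-0.03,0,0,0],[0,0,-0.09,0,0,0],[0,0,-0.16,0,0,0],[0,0,-0.23,0,0,0],[0,0,-0.3,0,0,0],[0,0,-0.36,0,0,0],[0,0,-0.41,0,0,0],[0,0,-0.44,0,0,0]],
  ],
)

```text
t: 46.5
eef_pos: [0.4934, -0.1977, 0.2311]
tcp_rot: [0.0, 0.257, 0.966, 0.002]
force: [-0.4, 0.9, -5.1]
grip_width: 0.0127
```

Request:
arm_command(
  series=[
    [[0,0,0,0,0,0],[0,0,0,0,0,0],[0,0,0,0,0,0],[0,0,0,0,0,0],[0,0,0,0,0,0],[0,0,0,0,0,0],[0,0,0,0,0,0],[0,0,0,0,0,0]],
  ],
)

```text
t: 47.5
eef_pos: [0.4934, -0.1976, 0.2307]
tcp_rot: [-0.0, 0.257, 0.966, 0.002]
force: [1.1, 0.6, -4.6]
grip_width: 0.0125
```

```bash
python3 log.py
python3 - <<'E'
from h import *
s=optics.capture("scene");t=optics.capture("top");print(readout.get_obs()["torque"])
im=s["img"][:,:,::-1].copy()
for z,r in((.163,.115),(.101,.06)):
    for u in proj(s,circ(.493,-.197,z,r)): cv2.circle(im,tuple(int(v) for v in u.round()),0,(0,255,0),-1)
a=cv2.resize(im[60:220,200:440],None,fx=3.3,fy=3.3,interpolation=cv2.INTER_CUBIC)
cv2.imwrite("pics/final.png",a)
E
```

```text
47.5 q [-0.4529  0.0714  1.3819  0.0046  1.6894 -1.5027] p [ 0.4934 -0.1976  0.2307] quat [-0.0001  0.2573  0.9663  0.0023] F [ 1.0748  0.6144 -4.566 ] w 0.0125
[0.03517042 0.02382373 0.0488178 ]
```

View pics/final.png

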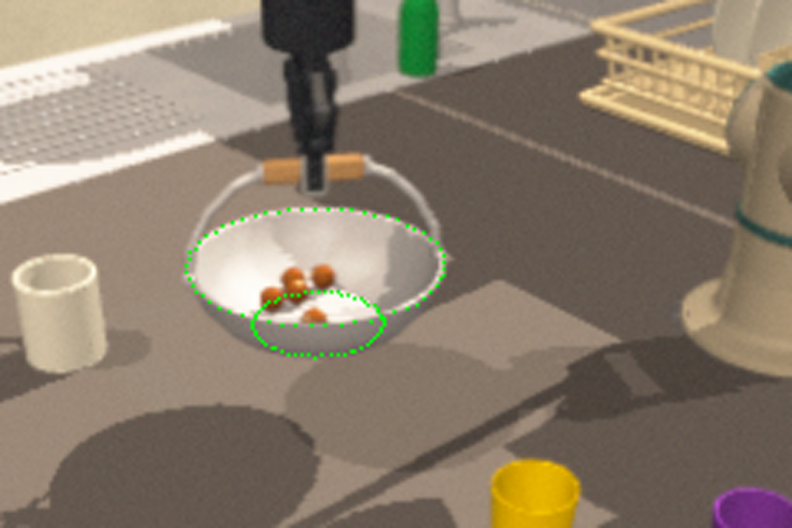

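The bowl is held level: the model rim drawn for a level bowl 101 mm up coincides with the real rim. Five nuts show at crop (272,297) to (323,275), the same as before the lift. The sixth is behind the near wall, as it was in earlier scene views. Handing in.

```bash
python3 -c "
from bench import job
print(job.sign_off())"
```

```text
the job is handed in; nothing more can be done
None
```

All six nuts are in the steel bowl, and the empty grey beaker is back upright on its old spot. The arm is holding the bowl by its wooden grip, ready for you. I handed in at about 47.6 s of the 72 s allowed.

**Last checks**
- **Height:** the tool rose from 0.129 m to 0.231 m, so the bowl is about 10 cm clear of the worktop.
- **Level:** a level rim drawn at that height matched the real rim in the picture.
- **Hold:** the grip is set to 80 N, with the fingers 12.5 mm apart. The load read about 4.6 N, which fits the bowl plus the nuts.
- **Other items:** I did not touch the mug, tea tin or ramekin, nor the purple and yellow beakers.

**Not fully confirmed**
- **Sixth nut:** the last picture shows only five nuts. I counted all six from above after the pour; the sixth is hidden behind the bowl's near wall from the scene camera. I did not look from above again after lifting.
- **Grip position:** after the pour, a repeat measurement of the wooden grip was about 6 mm off. A nut lying beside the grip had skewed it, so I used the original measurement, which an overlay confirmed before I gripped.

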